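Slide the solar panels into the rack slots that fit them

ROBOT

A 7-joint arm with a two-finger parallel gripper is mounted at the origin on the work surface. World frame = base frame: x ahead of the robot, y to its left, z up, the work surface at z = 0. Lengths are in m, angles in degrees, forces in N, time in s.
With the tool pointing down it reaches from about 0.425 to 0.975 m from the base axis. Payload 16.7 kg.
Tool frame: the origin (TCP) lies on the centre line of the jaws, within the pads' length; the fingertips stand 19 mm ahead of it and the grasp point (between the pads) is the TCP; z points along the fingers, y is the direction in which the jaws open and shut (so a half turn about z gives the same grasp; the last joint's range is limited). The gripper opens to 85 mm and grips with 20 to 120 N. Pads are 22 mm wide; open, the fingers measure 114 mm over their backs; the gripper's body (76 mm by 85 mm) begins 54 mm behind the grasp point. The pads swing forward as they close: fully open they stand 13 mm farther back than shut.
Start: joints at [60.762, 24.414, 4.234, 92.017, -1.954, 63.644, -3.845], TCP at [0.238, -0.632, 0.25] pointing down, gripper open.
Joint ranges: [-163.25, 163.25], [-28.42, 122.38], [-70.27, 78.77], [12.13, 141.07], [-58.53, 238.53], [9.26, 117.41], [-156.51, 156.51]. Speed limits (degrees/s): [108.29, 108.29, 136.94, 136.94, 172.46, 172.46, 172.46].

INTERFACE

Orientations are given as a 3x3 rotation matrix whose columns are the frame's x, y, z axes.
In Python, from rig import robot, eyes, spotter gives the robot as it stands.
- The arm moves only by the tool drive_tool, never from a script. Its argument "plan" is one flat list of numbers, 6 for each row, row after row: the shift along the tool's x, y, z scaled (see below), then the turn, a rotation vector about the tool's x, y, z scaled (see below). A call has exactly 5 rows; each row is the pose to reach, as a shift and turn from the pose commanded when the call began, along the tool's axes at that moment, turning the shorter way round; what a row does not reach only later rows make up. The controller multiplies each number of a shift by 8 cm and each number of a turn by 360 degrees. A row lasts 1/12 s, in which the tool goes at most 41.7 mm and 7.16 degrees, less where a joint would pass 70% of its speed; a pose out of reach is approached as far as the arm can. A call with a number of a shift or a turn outside -1 to 1 is refused whole. A call with a gripper value outside its range is refused whole. "hand" is the gripper's target within -1 to 1 (fully open at 1, half-way at 0, shut at -1), set as the call begins (left out, the last holds). The fingers move at their own pace and stop on an object; the grip force is fixed at half the most. Time passes only in rows, so rows that repeat a pose let the fingers close, or fill a call up. It gives the time, the measured TCP pose, the force and the opening at its end, in the units of the state.
- robot.read_state(): the state, without advancing time (a new reading comes with each control period).
- eyes.grab_frame(name): name is "scene" or "top"; returns the picture (420x560x3 uint8, blue, green, red); there is no depth.
- eyes.camera_params(name): a dict with "fx", "fy", "cx", "cy" (pixels), "origin" and "attitude" of the camera in the world. Camera axes: x right, y up, looking along -z (the intrinsics and any distortion apply to the point x, -y, -z); pixel columns grow to the right and rows downward; lengths in m; the calibration is good to about 2 mm. A picture is of the moment at which its call begins. camera_params takes no time and is no camera call.
- robot.close_job(): hands the job in, once; it reports no verdict.
Trained networks look in the newest picture that a camera, given by its name, has taken for a name from the list of things; names that differ only in an ending like _2 or _b are one class to them, and where a whole thing is asked for, a point or a joint stands for the part that bears it (a point fixed in the world has none). Each returns a list of dicts, best first, with "confidence" (0 to 1); they miss things now and then, are a little off and sometimes report something else, mostly with a low value. They report only what shows in the picture. A call takes as long as a camera call. They do not tell look-alikes from the thing itself.
- spotter.look_for(thing, camera): "at" ([x, y, z] in m, in world coordinates, good to about 4 mm: the middle of the surface that is visible of it).
- spotter.outline_of(thing, camera): "region" (420x560 bool, what is visible of it).
The state is a dict: "time_s": time; "joints": joint angles; "joint_vel": joint speeds; "effort": joint torques, N m; "tcp_pos": TCP position; "tool_rot": TCP orientation; "contact_force": force on the tool from outside, world axes, zero at the start; "ft_torque": the same for the moment, N m; "finger_gap": finger opening in m.
Only numpy, scipy, OpenCV 4.12 (cv2) and the standard library are available. Lean on these libraries where they do the work, as an engineer would, in place of code of your own. Each camera call takes 0.05 s, during which the arm holds its last target.

TASK

Two small solar panels lie on the bench in front of the wooden charging rack, a thin aluminium-framed one and a thick green-cased one. Keeping them flat on the bench, gently push each one into the slot whose height fits its thickness snugly, fully home against the back stop and straight; the slot that is too tall for either stays empty. Leave the tools, bottle, jar and other things on the bench where they are.

Things in the scene. Friction and masses are not known exactly. Their poses are not given: they have to be found in the camera images.
- thin_panel: Thin solar panel, 10 mm thick, bare aluminium-coloured frame, dark cells on top; footprint 110 x 84 mm, about 0.16 kg, to be pushed rather than gripped, lying flat. Origin at the centre of its underside; its x axis is the long (110 mm) way, y the 84 mm way, z up. Its long axis starts within 0.35 rad of the slots' direction.
- thick_panel: Thick solar charger panel, 20 mm thick, bright green case, dark cells on top; same 110 x 84 mm footprint, about 0.30 kg, to be pushed rather than gripped, lying flat. Origin and axes as for the thin panel. Of the two panels one lies just in front of the rack, the other about 200 mm farther from it (towards -y).
- rack: Wooden charging rack fixed to the bench, slot mouths facing the robot's right (-y): three slots side by side, centres 104 mm apart, in any order. Back rail and outer sides 60 mm tall, black terminal blocks on the rail to 74 mm. Origin on the bench, at the mouth of the middle slot; x points into the slots, z up.
- slot_12: The lowest slot of the rack: 12 mm clear from the bench (its floor) to its two 6 mm roof strips (tops 18 mm up), 90 mm clear width, roof open for 66 mm along the middle. Origin on the bench, mid-mouth, at the front ends of the strips; x points into the slot, y across. Flared cheeks reach 13 mm out of the mouth and open to about 103 mm. Back stop 104 mm in.
- slot_22: The middle-height slot of the rack: 22 mm clear from the bench (its floor) to its two 6 mm roof strips (tops 28 mm up), 90 mm clear width, roof open for 66 mm along the middle. Origin on the bench, mid-mouth, at the front ends of the strips; x points into the slot, y across. Flared cheeks reach 13 mm out of the mouth and open to about 103 mm. Back stop 104 mm in.
- slot_32: The tallest slot of the rack: 32 mm clear from the bench (its floor) to its two 6 mm roof strips (tops 38 mm up), 90 mm clear width, roof open for 66 mm along the middle. Origin on the bench, mid-mouth, at the front ends of the strips; x points into the slot, y across. Flared cheeks reach 13 mm out of the mouth and open to about 103 mm. Back stop 104 mm in.
- slot_12_home (a point): Where the origin of a panel comes to rest when it is fully home in the 12 mm slot: 49 mm in from the mouth, on the bench; the panel then touches the back stop and its rear edge stands 6 mm out of the roof strips. Axes as for the slot.
- slot_22_home (a point): Where the origin of a panel comes to rest when it is fully home in the 22 mm slot: 49 mm in from the mouth, on the bench; the panel then touches the back stop and its rear edge stands 6 mm out of the roof strips. Axes as for the slot.
- glue_bottle: bystander: white glue bottle, 44 mm across, 130 mm tall, standing; origin at the centre of its underside
- screw_jar: bystander: clear jar of brass screws with a red lid, 72 mm across, 86 mm tall; origin at the centre of its underside
- screwdriver: bystander: screwdriver 190 mm long lying on the bench, along its x
- pine_block: bystander: pine offcut 120 x 45 x 30 mm; origin at the centre of its underside
- wrench: bystander: spanner 150 mm long lying on the bench, along its x
- tape_roll: bystander: blue tape roll lying flat, 90 mm across, 24 mm tall; origin at the centre of its underside
Things that resemble listed ones, but are neither listed nor needed, are in the scene too. Leave any orange or red look-alike of the slot_22 alone.

How it is judged (in metres and radians):
At the end, for the whole second after the job is handed in: Thin panel in the 12 mm slot, thick panel in the 22 mm slot, the 32 mm slot empty: each panel's origin within 5 mm along and 6 mm across of the slot's home point, its long axis within 0.10 rad of the slot, flat (underside under 3 mm up, tilt under 0.06 rad) and at rest (x of thin_panel in the frame of slot_12_home between -0.005 and 0.005 m and y of thin_panel in the frame of slot_12_home between -0.006 and 0.006 m and angle between the x axis of thin_panel and the x axis of slot_12_home, either way round below 0.1 rad and height (world z) of each of thin_panel, thick_panel below 0.003 m and angle between each of thin_panel, thick_panel's own z axis and vertical below 0.06 rad and linear speed of each of thin_panel, thick_panel below 0.01 m/s and x of thick_panel in the frame of slot_22_home between -0.005 and 0.005 m and y of thick_panel in the frame of slot_22_home between -0.006 and 0.006 m and angle between the x axis of thick_panel and the x axis of slot_22_home, either way round below 0.1 rad); the robot touches nothing.
It fails at once if a bystander (glue bottle, screw jar, screwdriver, pine block, spanner or tape roll) is moved more than 25 mm (distance of any of glue_bottle, screw_jar, screwdriver, pine_block, wrench, tape_roll from where it was at the start of the episode above 0.025 m).
It fails at once if a panel is lifted more than 30 mm off the bench or tipped more than 0.3 rad (height (world z) of any of thin_panel, thick_panel above 0.03 m or angle between any of thin_panel, thick_panel's own z axis and vertical above 0.3 rad).
It fails at once if a panel is pushed with more than 60 N (contact force between any of the fingers, the arm and thin_panel above 60 N or contact force between any of the fingers, the arm and thick_panel above 60 N).
It also fails if it takes over 72 s, if anything falls off the work surface, if the arm or the gripper's body presses on something with over 40 N, if the wrist force passes 120 N, or if a joint passes its speed limit or range.

## Working session

There is one attempt and no reset: what is moved stays moved. The work goes in short steps, Python scripts to look and compute and a tool call to move; the robot and the scene stay as the last step left them, time stands still between calls to the robot, and variables do not carry over. Pictures are saved under pics/ and viewed, and the job is handed in when it is done.

Besides the shell and the picture viewer there is one more tool, called after "Request:" by a JSON object that holds its "name" and its "arguments", one argument or row to a line. drive_tool: Moves the arm, as the interface text tells. Shifts and turns lie within -1 to 1; 1 stands for 8 cm of shift or 360 degrees of turn. Its arguments: {"type":"object","properties":{"plan":{"type":"array"},"hand":{"type":"number"}},"required":["plan"]}

```bash
ls; mkdir -p pics; python3 - <<'E'
from rig import robot, eyes, spotter
import cv2
for n in ("scene","top"):
    f=eyes.grab_frame(n); cv2.imwrite(f"pics/{n}0.png",f); print(n,eyes.camera_params(n))
    for t in ("thin_panel","thick_panel","slot_12","slot_22","slot_32","rack","glue_bottle","screw_jar","screwdriver","pine_block","wrench","tape_roll"):
        print(t,[( [round(float(v),3) for v in d["at"]],round(d["confidence"],2)) for d in spotter.look_for(t,n)])
print(robot.read_state())
E
```

```text
pics
scene {'fx': 485.73424955449343, 'fy': 485.73424955449343, 'cx': 271.7812481662212, 'cy': 213.83385347332504, 'origin': array([ 1.16901979, -0.24290205,  1.03252019]), 'attitude': array([[ 0.27654021, -0.78513829,  0.55415104],
       [ 0.96098455,  0.22241948, -0.16443318],
       [ 0.0058488 ,  0.57800298,  0.81601369]])}
thin_panel [([0.533, -0.01, 0.006], 0.89)]
thick_panel [([0.612, -0.193, 0.023], 0.94)]
slot_12 [([0.626, 0.186, 0.043], 0.89), ([0.514, 0.391, 0.03], 0.86), ([0.174, 0.319, 0.029], 0.74), ([0.448, 0.183, 0.028], 0.73), ([0.522, 0.188, 0.017], 0.64), ([0.614, -0.191, 0.022], 0.2)]
slot_22 [([0.626, 0.186, 0.043], 0.89), ([0.514, 0.391, 0.03], 0.86), ([0.174, 0.319, 0.029], 0.74), ([0.448, 0.183, 0.028], 0.73), ([0.522, 0.188, 0.017], 0.64), ([0.614, -0.191, 0.022], 0.2)]
slot_32 [([0.626, 0.186, 0.043], 0.89), ([0.514, 0.391, 0.03], 0.86), ([0.174, 0.319, 0.029], 0.74), ([0.448, 0.183, 0.028], 0.73), ([0.522, 0.188, 0.017], 0.64), ([0.614, -0.191, 0.022], 0.2)]
rack [([0.599, 0.235, 0.057], 0.85)]
glue_bottle [([0.807, 0.09, 0.085], 0.77)]
screw_jar [([0.796,
[... 1623 characters left out ...]
41968, -3.84499709]), 'joint_vel': array([-0.00148333, -0.00462089, -0.06049384,  0.03938761, -0.02138453,
       -0.00678464,  0.04301398]), 'effort': array([-1.25101487e-03, -9.49499273e+01,  3.75675514e+00, -4.63892913e+01,
        1.91214069e-02,  2.22991170e-03, -5.21059496e-05]), 'tcp_pos': array([ 0.23825798, -0.6315265 ,  0.25034566]), 'tool_rot': array([[ 9.35639982e-01,  3.52955838e-01,  3.40358552e-05],
       [ 3.52955838e-01, -9.35639982e-01,  9.54776088e-06],
       [ 3.52152449e-05,  3.07988698e-06, -9.99999999e-01]]), 'contact_force': array([-1.2054311 , -0.3013528 ,  0.25513196]), 'ft_torque': array([-0.03409871,  0.01037744,  0.02748546]), 'finger_gap': 0.08545790306660137}
```

View pics/scene0.png

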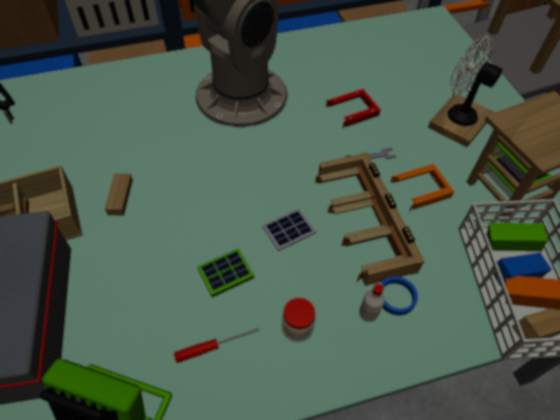

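View pics/top0.png

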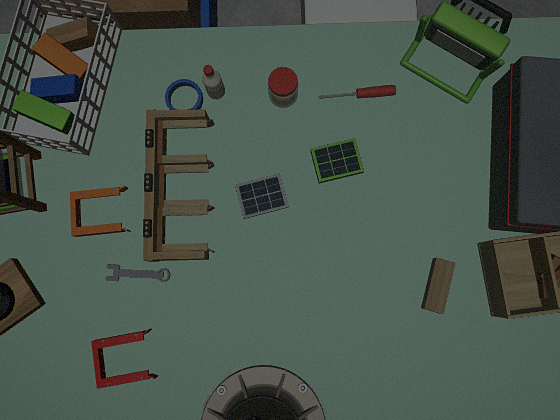

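The thin panel (top, around px 262,196) lies just in front of the rack, with the thick green one farther away (336,160). The rack mouths are at top column ~210. I'll zoom in to compare slot heights and measure edges.

```bash
python3 - <<'E'
import cv2
f=cv2.imread("pics/top0.png"); c=f[95:270,130:370]; cv2.imwrite("pics/topz.png",cv2.convertScaleAbs(cv2.resize(c,None,fx=3.3,fy=3.3,interpolation=cv2.INTER_CUBIC),alpha=1.6))
f=cv2.imread("pics/scene0.png"); c=f[140:300,190:430]; cv2.imwrite("pics/scenez.png",cv2.convertScaleAbs(cv2.resize(c,None,fx=3.3,fy=3.3,interpolation=cv2.INTER_CUBIC),alpha=1.6))
E
```

```text
(no output)
```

View pics/topz.png

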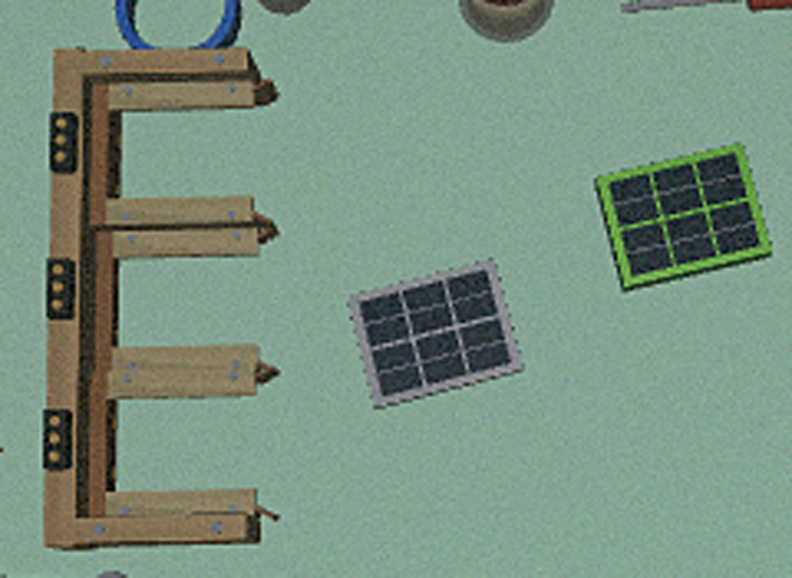

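View pics/scenez.png

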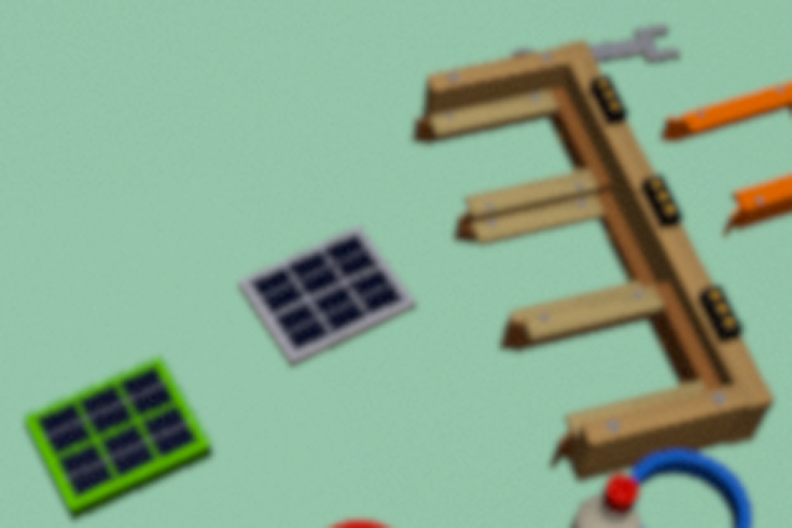

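Triangulate the six strip front inner corners from the two views with hand-picked pixels, at higher zoom.

```bash
python3 - <<'E'
import cv2
def z(src,x0,y0,w,h,s,out):
    f=cv2.imread(src)[y0:y0+h,x0:x0+w]; cv2.imwrite(out,cv2.convertScaleAbs(cv2.resize(f,None,fx=s,fy=s,interpolation=cv2.INTER_CUBIC),alpha=1.9))
z("pics/top0.png",140,105,80,75,8,"pics/ta.png")
z("pics/top0.png",140,190,80,75,8,"pics/tb.png")
z("pics/scene0.png",310,150,100,70,8,"pics/sa.png")
z("pics/scene0.png",335,215,100,70,8,"pics/sb.png")
E
```

```text
(no output)
```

View pics/ta.png

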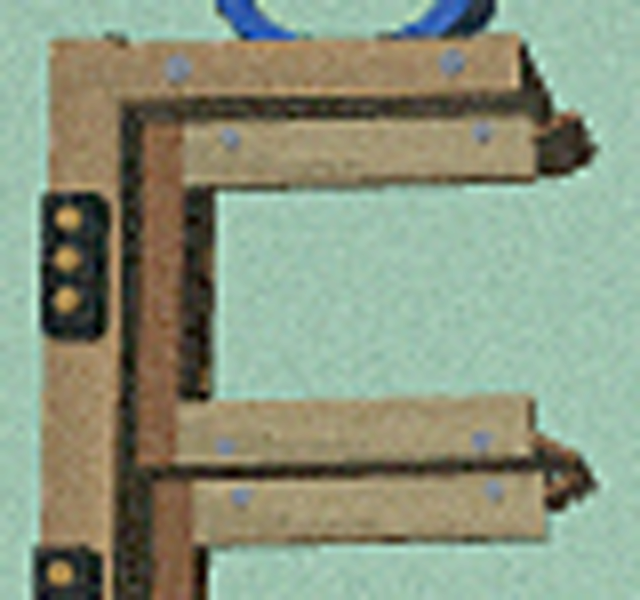

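View pics/tb.png

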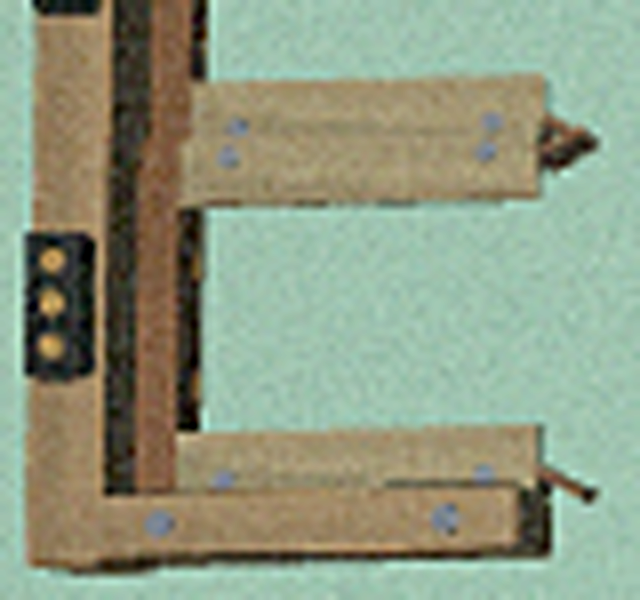

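View pics/sa.png

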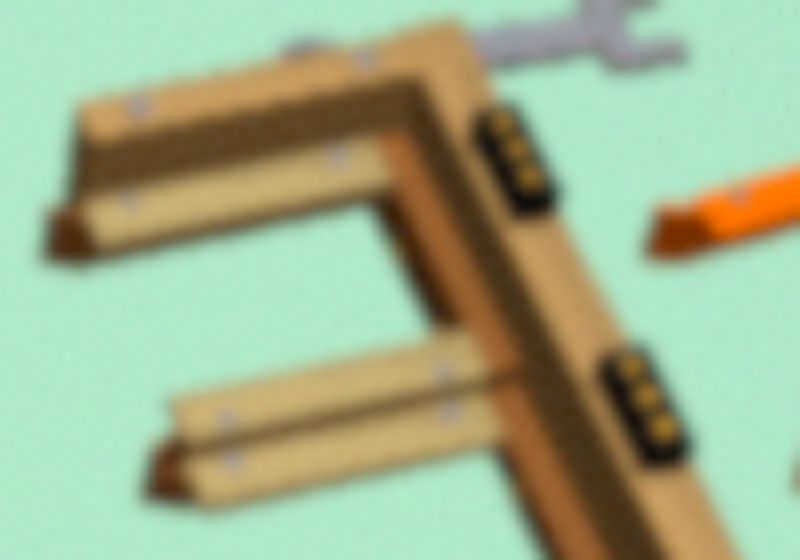

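View pics/sb.png

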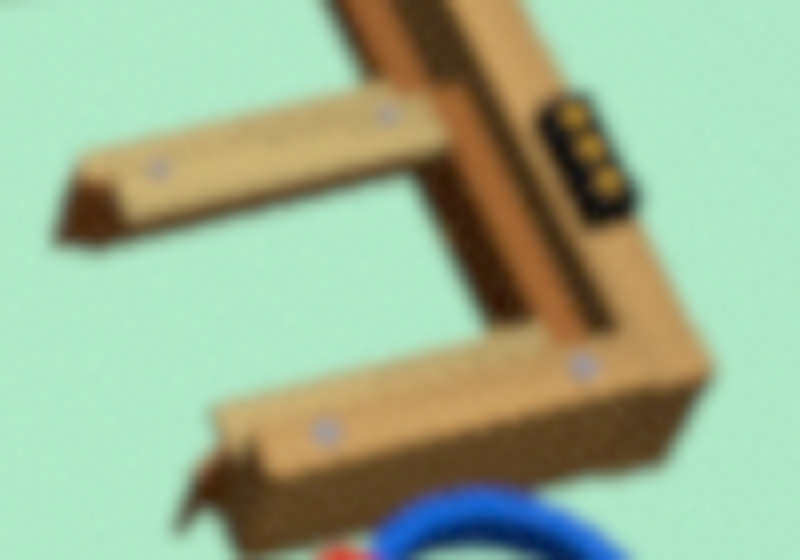

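```bash
cat > h.py <<'E'
import numpy as np, cv2
from scipy.optimize import least_squares
from rig import robot, eyes, spotter
def proj(P,cam):
    p=eyes.camera_params(cam); q=(np.atleast_2d(P)-p["origin"])@p["attitude"]
    return np.c_[p["cx"]+p["fx"]*q[:,0]/-q[:,2], p["cy"]-p["fy"]*q[:,1]/-q[:,2]]
def box(x,y,a,h):
    c,s=np.cos(a),np.sin(a)
    return np.array([[x+c*u-s*v,y+s*u+c*v,z] for u in(-.055,.055) for v in (-.042,.042) for z in (0,h)])
def fitpanel(name,x0,h,cams=("scene","top"),grab=True,verbose=True):
    cs=[]
    for c in cams:
        if grab: eyes.grab_frame(c)
        r=spotter.outline_of(name,c)
        if not r: print("miss",name,c); continue
        m=r[0]["region"].astype(np.uint8)
        k=max(cv2.findContours(m,cv2.RETR_EXTERNAL,cv2.CHAIN_APPROX_NONE)[0],key=cv2.contourArea)
        k=cv2.convexHull(k) if False else k
        cs.append((c,k[:,0,:].astype(float)))
    def res(v,which=None):
        o=[]
        for c,k in cs:
            if which and c!=which: continue
            H=cv2.convexHull(proj(box(*v,h),c).astype(np.float32))
            o+=[cv2.pointPolygonTest(H,(float(a),float(b)),True)-0.4 for a,b in k]
        return np.array(o)
    f=least_squares(res,x0,loss="soft_l1",x_scale=[.01,.01,.05],diff_step=1e-3)
    out=[f.x]
    if verbose:
        print(name,"both",f.x.round(4),"rms px",np.sqrt(np.mean(res(f.x)**2)).round(2))
        for c,_ in cs:
            g=least_squares(lambda v:res(v,c),x0,loss="soft_l1",x_scale=[.01,.01,.05],diff_step=1e-3); print("  ",c,g.x.round(4))
    return f.x
E
python3 - <<'E'
from h import *
def pk(o,z): return lambda u,v:((u+.5)/z-.5+o[0],(v+.5)/z-.5+o[1])
ta,tb,sa,sb=pk((140,105),8),pk((140,190),8),pk((310,150),8),pk((335,215),8)
# slot offsets d (world x approx), local
T={"Cout":ta(540,178),"Cin":ta(531,398),"Bc":ta(547,540),"Ba":tb(547,75),"Ain":tb(541,197),"Aout":tb(541,425)}
S={"Cout":sb(217,408),"Cin":sb(122,228),"Ba":sa(205,505),"Ain":sa(172,400),"Aout":sa(100,250)}
for k in S:
    def r(P): return np.r_[proj(P,"top")[0]-T[k],proj(P,"scene")[0]-S[k]]
    f=least_squares(r,[.5,.14,.03]); print(k,f.x.round(4),f.fun.round(1))
off={"Cout":.137,"Cin":.071,"Bc":.033,"Ba":-.033,"Ain":-.071,"Aout":-.137}
import itertools
for perm in itertools.permutations((.018,.028,.038)):
    h=dict(zip("ABC",perm))
    def pts(v):
        # slot dir at angle a; lateral (toward +x world) = (sin a,-cos a) for a=90 -> (1,0)
        return {k:[v[0]+off[k]*np.sin(v[2]),v[1]-off[k]*np.cos(v[2]),h[k[0]]] for k in off}
    def r(v):
        p=pts(v); return np.concatenate([proj(p[k],"top")[0]-T[k] for k in T]+[proj(p[k],"scene")[0]-S[k] for k in S])
    f=least_squares(r,[.55,.14,1.57]); print(perm,f.x.round(4),np.sqrt(np.mean(f.fun**2)).round(2))
fitpanel("thin_panel",[.53,-.01,1.57+.25],.010,grab=True)
fitpanel("thick_panel",[.61,-.19,1.57+.25],.020,grab=True)
E
```

```text
Cout [0.6937 0.1163 0.0394] [-0.7 -0.2 -0.7  0.1]
Cin [0.6269 0.1168 0.036 ] [ 0.6  0.1  0.6 -0.1]
Ba [0.5233 0.117  0.0217] [-0.3 -0.1 -0.3  0. ]
Ain [0.4861 0.118  0.0296] [-0.4 -0.1 -0.5  0.1]
Aout [0.4198 0.1178 0.0282] [-0.1 -0.  -0.1  0. ]
(0.018, 0.028, 0.038) [0.5558 0.1175 1.5568] 0.97
(0.018, 0.038, 0.028) [0.5555 0.1178 1.567 ] 1.57
(0.028, 0.018, 0.038) [0.5563 0.1173 1.5639] 0.44
(0.028, 0.038, 0.018) [0.5558 0.1179 1.5843] 1.84
(0.038, 0.018, 0.028) [0.5567 0.1174 1.5814] 1.05
(0.038, 0.028, 0.018) [0.5564 0.1177 1.5916] 1.66
thin_panel both [ 0.5289 -0.0086  1.8011] rms px 0.68
   scene [ 0.5265 -0.0087  1.7927]
   top [ 0.5302 -0.0085  1.8035]
thick_panel both [0.7305 0.0595 0.497 ] rms px 66.51
   scene [0.7636 0.1868 2.2555]
   top [ 0.6094 -0.1905  1.7782]
```

Corners give heights of about 28 mm (slot at x≈0.45), 18–22 mm (x≈0.556) and 38 mm (x≈0.66). So slot_12 is the middle one, slot_22 the near one and slot_32 the far one, and that permutation fits best (0.44 px). The thin panel needs to move about +28 mm in x and turn about −13.6°. I'll do that with a side push on its robot-side edge, then push from the rear. First I move over.

Request:
{"name": "drive_tool", "arguments": {
  "plan": [0.2,-0.2,0,0,0,0,0.4,-0.4,0,0,0,0,0.6,-0.6,0,0,0,0,0.8,-0.8,0,0,0,0,1,-1,0,0,0,0],
  "hand": 0
}}

```text
time_s: 2.12
tcp_pos: [0.2852, -0.5275, 0.2504]
tool_rot: [[0.936, 0.353, 0.0], [0.353, -0.936, -0.0], [0.0, 0.0, -1.0]]
contact_force: [0.3, -1.2, -0.1]
finger_gap: 0.0427
```

Request:
{"name": "drive_tool", "arguments": {
  "plan": [0.2,-0.2,0,0,0,0,0.4,-0.4,0,0,0,0,0.6,-0.6,0,0,0,0,0.8,-0.8,0,0,0,0,1,-1,0,0,0,0]
}}

```text
time_s: 2.53
tcp_pos: [0.3318, -0.4243, 0.2505]
tool_rot: [[0.936, 0.353, 0.0], [0.353, -0.936, -0.0], [0.0, 0.0, -1.0]]
contact_force: [1.3, 0.3, 1.0]
finger_gap: 0.0424
```

Request:
{"name": "drive_tool", "arguments": {
  "plan": [0.2,-0.2,0,0,0,0,0.4,-0.4,0,0,0,0,0.6,-0.6,0,0,0,0,0.8,-0.8,0,0,0,0,1,-1,0,0,0,0]
}}

```text
time_s: 2.95
tcp_pos: [0.3784, -0.3213, 0.2505]
tool_rot: [[0.936, 0.353, 0.0], [0.353, -0.936, -0.0], [0.0, 0.0, -1.0]]
contact_force: [-0.3, 1.0, -0.1]
finger_gap: 0.0426
```

Request:
{"name": "drive_tool", "arguments": {
  "plan": [0.2,-0.2,0,0,0,0,0.4,-0.4,0,0,0,0,0.6,-0.6,0,0,0,0,0.8,-0.8,0,0,0,0,1,-1,0,0,0,0]
}}

```text
time_s: 3.37
tcp_pos: [0.4251, -0.2182, 0.2506]
tool_rot: [[0.936, 0.353, 0.0], [0.353, -0.936, -0.0], [0.0, 0.0, -1.0]]
contact_force: [1.3, -0.3, -0.3]
finger_gap: 0.0429
```

Request:
{"name": "drive_tool", "arguments": {
  "plan": [0.2,-0.2,0,0,0,0,0.4,-0.4,0,0,0,0,0.6,-0.6,0,0,0,0,0.8,-0.8,0,0,0,0,1,-1,0,0,0,0]
}}

```text
time_s: 3.78
tcp_pos: [0.4717, -0.115, 0.2506]
tool_rot: [[0.936, 0.353, 0.0], [0.353, -0.936, -0.0], [0.0, 0.0, -1.0]]
contact_force: [-0.3, -0.3, 0.4]
finger_gap: 0.0427
```

Request:
{"name": "drive_tool", "arguments": {
  "plan": [0.04,-0.2,0.2,0,0,0.005,0.08,-0.4,0.4,0,0,0.01,0.12,-0.6,0.6,0,0,0.015,0.16,-0.8,0.8,0,0,0.021,0.18,-1,1,0,0,0.021]
}}

```text
time_s: 4.2
tcp_pos: [0.4566, -0.0353, 0.1699]
tool_rot: [[0.975, 0.224, 0.001], [0.224, -0.975, 0.0], [0.001, 0.0, -1.0]]
contact_force: [1.7, 0.5, -0.8]
finger_gap: 0.0428
```

Request:
{"name": "drive_tool", "arguments": {
  "plan": [0,-0.05,0.2,0,0,0,0,-0.1,0.4,0,0,0,0,-0.12,0.6,0,0,0,0,-0.12,0.8,0,0,0,0,-0.12,1,0,0,0]
}}

```text
time_s: 4.62
tcp_pos: [0.4545, -0.0266, 0.0898]
tool_rot: [[0.974, 0.227, 0.001], [0.227, -0.974, 0.0], [0.001, 0.0, -1.0]]
contact_force: [1.1, -0.4, -0.3]
finger_gap: 0.0427
```

```bash
cat >> h.py <<'E'
def mv(x,y,yaw,z=None):
    s=robot.read_state(); R=s["tool_rot"]; p=s["tcp_pos"]; cy=np.degrees(np.arctan2(R[1,0],R[0,0]))
    d=np.array([x-p[0],y-p[1],0 if z is None else z-p[2]]); t=R.T@d
    print("at",p.round(4),"yaw",cy.round(2),"| shift/8cm",(t/.08).round(3),"turnz",round(-((yaw-cy+180)%360-180)/360,4))
E
python3 - <<'E'
from h import *
s=robot.read_state(); print(s["time_s"],s["tcp_pos"],s["contact_force"])
mv(.456,-.025,13.2,.03)
f=eyes.grab_frame("scene"); cv2.imwrite("pics/s1.png",cv2.resize(f[140:340,190:430],None,fx=3,fy=3))
f=eyes.grab_frame("top"); cv2.imwrite("pics/t1.png",cv2.resize(f[95:270,130:370],None,fx=3,fy=3))
for d in spotter.outline_of("thick_panel","scene"):
    m=d["region"]; r,c=m.nonzero(); print(d["confidence"],r.mean(),c.mean(),m.sum())
E
```

```text
4.6167 [ 0.45452361 -0.02664766  0.08978702] [ 1.07219309 -0.35987919 -0.28738871]
at [ 0.4545 -0.0266  0.0898] yaw 13.12 | shift/8cm [ 0.022 -0.016  0.747] turnz -0.0002
0.82 272.05743651753323 224.6106408706167 1654
```

View pics/s1.png

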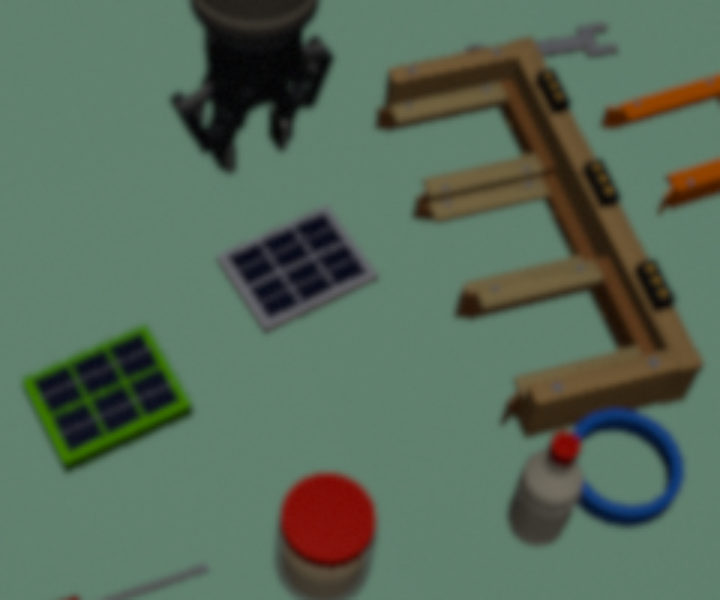

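Request:
{"name": "drive_tool", "arguments": {
  "plan": [0,0,0.15,0,0,0,0,0,0.3,0,0,0,0,0,0.45,0,0,0,0,0,0.6,0,0,0,0,0,0.75,0,0,0]
}}

```text
time_s: 5.18
tcp_pos: [0.4553, -0.0269, 0.0311]
tool_rot: [[0.974, 0.227, 0.002], [0.227, -0.974, -0.0], [0.002, 0.001, -1.0]]
contact_force: [0.8, -0.6, -0.0]
finger_gap: 0.0426
```

Request:
{"name": "drive_tool", "arguments": {
  "plan": [0,0,0.025,0,0,0,0,0,0.05,0,0,0,0,0,0.075,0,0,0,0,0,0.1,0,0,0,0,0,0.1,0,0,0]
}}

```text
time_s: 5.6
tcp_pos: [0.4547, -0.0269, 0.0227]
tool_rot: [[0.974, 0.227, 0.001], [0.227, -0.974, -0.0], [0.001, 0.0, -1.0]]
contact_force: [0.4, -0.1, -0.1]
finger_gap: 0.0424
```

Request:
{"name": "drive_tool", "arguments": {
  "plan": [0,0,0.006,0,0,0,0,0,0.012,0,0,0,0,0,0.018,0,0,0,0,0,0.025,0,0,0,0,0,0.025,0,0,0]
}}

```text
time_s: 6.02
tcp_pos: [0.4544, -0.0268, 0.0203]
tool_rot: [[0.974, 0.227, -0.0], [0.227, -0.974, 0.0], [-0.0, -0.0, -1.0]]
contact_force: [1.6, 0.1, 0.5]
finger_gap: 0.0426
```

```bash
python3 - <<'E'
from h import *
f=eyes.grab_frame("scene"); cv2.imwrite("pics/s2.png",cv2.resize(f[150:250,220:340],None,fx=6,fy=6,interpolation=cv2.INTER_CUBIC)*1)
s=robot.read_state(); print(s["tcp_pos"],s["contact_force"])
# where would tips be: project TCP-based points for tip offset guesses
E
```

```text
[ 0.45436169 -0.02679024  0.02031043] [ 0.92497848 -0.22543626  0.56968102]
```

View pics/s2.png

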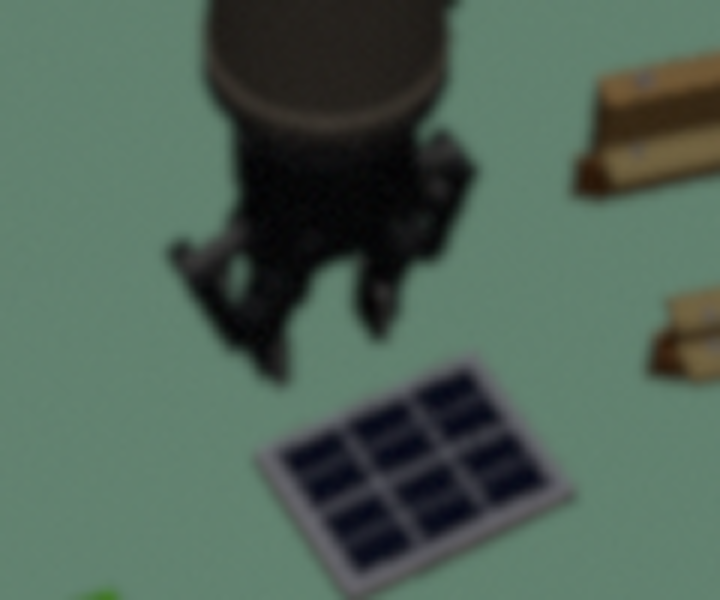

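Request:
{"name": "drive_tool", "arguments": {
  "plan": [0,0,0.01,0,0,0,0,0,0.02,0,0,0,0,0,0.03,0,0,0,0,0,0.03,0,0,0,0,0,0.03,0,0,0]
}}

```text
time_s: 6.48
tcp_pos: [0.4543, -0.0268, 0.0179]
tool_rot: [[0.974, 0.227, -0.0], [0.227, -0.974, 0.0], [-0.0, -0.0, -1.0]]
contact_force: [-0.1, -0.7, -0.5]
finger_gap: 0.0426
```

```bash
python3 - <<'E'
from h import *
s=robot.read_state(); print(s["tcp_pos"],s["contact_force"])
p=np.array(s["tcp_pos"]);R=s["tool_rot"]
for dz in (.0,.013,.019): 
  for sy in(-1,1): print(dz,sy,proj(p+R@[0.011,sy*.025,dz],"scene").round(1), (proj(p+R@[0.011,sy*.025,dz],"scene")-[220,150])*6)
E
```

```text
[ 0.45432219 -0.02676633  0.01785405] [-0.06137828 -0.72870496 -0.5373804 ]
0.0 -1 [[283.8 204.3]] [[383.054948   325.83138787]]
0.0 1 [[267.  211.9]] [[281.83524364 371.31069018]]
0.013 -1 [[283.7 207.3]] [[382.27711973 343.52234948]]
0.013 1 [[267.  214.8]] [[281.90257166 388.81894601]]
0.019 -1 [[283.7 208.6]] [[381.92248236 351.58823789]]
0.019 1 [[267.  216.1]] [[281.93326444 396.80042207]]
```

```bash
cat >> h.py <<'E'
def poses(p0,p1,n,z=None):
    """rigid arc rows from panel-frame pose p0=(x,y,yawdeg) to p1; returns list"""
    return [np.array(p0)+(np.array(p1)-np.array(p0))*k/n for k in range(1,n+1)]
def rows(start,ps,off):
    """start=(tcp x,y,yawdeg) commanded; ps: panel-ish reference poses; TCP = ref - off along yaw dir"""
    a=np.radians(start[2]); X=np.array([np.cos(a),np.sin(a)]); Y=np.array([np.sin(a),-np.cos(a)])
    cur=start
    for i in range(0,len(ps),5):
        a=np.radians(cur[2]); X=np.array([np.cos(a),np.sin(a)]); Y=np.array([np.sin(a),-np.cos(a)])
        o=[]
        for q in ps[i:i+5]:
            b=np.radians(q[2]); t=np.array(q[:2])-off*np.array([np.cos(b),np.sin(b)]); d=t-np.array(cur[:2])
            o.append([round(d@X/.08,3),round(d@Y/.08,3),round(-(q[2]-cur[2])/360,4)])
        print(o); cur=(t[0],t[1],q[2])
    print("end",cur)
E
python3 - <<'E'
from h import *
c=(.4775,-.0214,13.1)
p0=(.4775+.053*np.cos(np.radians(13.1)),-.0214+.053*np.sin(np.radians(13.1)),13.1)
print(p0)
rows(c,poses(p0,(.5553,-.0060,-.4),10),.053)
E
```

```text
(np.float64(0.5291207262657898), np.float64(-0.009387480705846683), 13.1)
[[np.float64(0.033), np.float64(-0.012), np.float64(0.0037)], [np.float64(0.066), np.float64(-0.025), np.float64(0.0075)], [np.float64(0.1), np.float64(-0.037), np.float64(0.0112)], [np.float64(0.134), np.float64(-0.049), np.float64(0.015)], [np.float64(0.169), np.float64(-0.061), np.float64(0.0188)]]
[[np.float64(0.033), np.float64(-0.016), np.float64(0.0037)], [np.float64(0.067), np.float64(-0.032), np.float64(0.0075)], [np.float64(0.101), np.float64(-0.049), np.float64(0.0113)], [np.float64(0.135), np.float64(-0.065), np.float64(0.015)], [np.float64(0.17), np.float64(-0.081), np.float64(0.0188)]]
end (np.float64(0.502301291572614), np.float64(-0.0056299932042080374), np.float64(-0.40000000000000036))
```

Request:
{"name": "drive_tool", "arguments": {
  "plan": [0.06,0,0,0,0,0,0.12,0,0,0,0,0,0.18,0,0,0,0,0,0.24,0,0,0,0,0,0.28,0,0,0,0,0]
}}

```text
time_s: 6.9
tcp_pos: [0.4771, -0.0214, 0.018]
tool_rot: [[0.974, 0.227, 0.0], [0.227, -0.974, 0.0], [0.001, -0.0, -1.0]]
contact_force: [-0.6, -0.1, 0.1]
finger_gap: 0.0431
```

Request:
{"name": "drive_tool", "arguments": {
  "plan": [0.033,-0.012,0,0,0,0.0037,0.066,-0.025,0,0,0,0.0075,0.1,-0.037,0,0,0,0.0112,0.134,-0.049,0,0,0,0.015,0.169,-0.061,0,0,0,0.0188]
}}

```text
time_s: 7.32
tcp_pos: [0.4884, -0.0137, 0.0179]
tool_rot: [[0.994, 0.108, -0.0], [0.108, -0.994, 0.0], [-0.0, -0.0, -1.0]]
contact_force: [-1.4, -0.6, 0.1]
finger_gap: 0.0429
```

Request:
{"name": "drive_tool", "arguments": {
  "plan": [0.033,-0.016,0,0,0,0.0037,0.067,-0.032,0,0,0,0.0075,0.101,-0.049,0,0,0,0.0113,0.135,-0.065,0,0,0,0.015,0.17,-0.081,0,0,0,0.0188]
}}

```text
time_s: 7.73
tcp_pos: [0.5013, -0.0058, 0.0179]
tool_rot: [[1.0, -0.01, -0.0], [-0.01, -1.0, 0.0], [-0.0, -0.0, -1.0]]
contact_force: [-0.3, -0.5, -0.8]
finger_gap: 0.0428
```

```bash
python3 - <<'E'
from h import *
mv(.5023,-.0056,-.4)
fitpanel("thin_panel",[.553,-.006,1.57],.010)
f=eyes.grab_frame("scene"); cv2.imwrite("pics/s3.png",cv2.resize(f[140:300,190:430],None,fx=3,fy=3))
E
```

```text
at [ 0.5013 -0.0058  0.0179] yaw -0.56 | shift/8cm [ 0.012 -0.002  0.   ] turnz -0.0005
miss thin_panel top
thin_panel both [ 0.5516 -0.005   1.5598] rms px 0.64
   scene [ 0.5516 -0.005   1.5598]
```

View pics/s3.png

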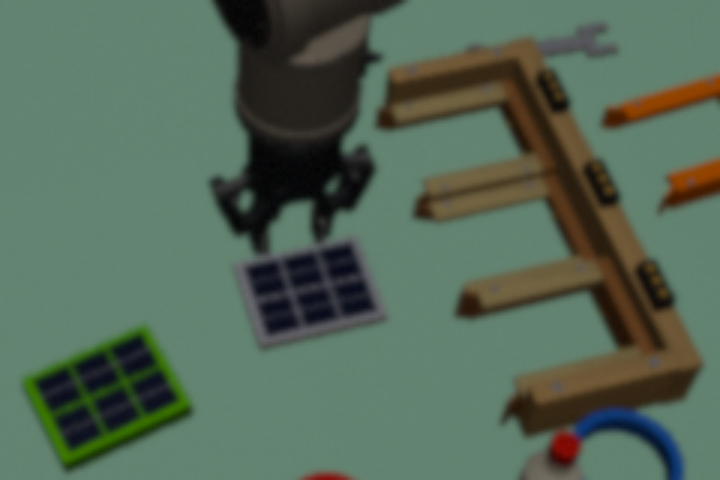

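Request:
{"name": "drive_tool", "arguments": {
  "plan": [-0.1,0,-0.05,0,0,0,-0.15,0,-0.3,0,0,-0.015,-0.15,0.1,-0.55,0,0,-0.035,-0.15,0.3,-0.7,0,0,-0.054,-0.1,0.5,-0.75,0,0,-0.073]
}}

```text
time_s: 8.4
tcp_pos: [0.4924, -0.0461, 0.08]
tool_rot: [[0.897, 0.443, 0.002], [0.443, -0.897, -0.001], [0.001, 0.001, -1.0]]
contact_force: [0.5, -0.3, 0.6]
finger_gap: 0.0428
```

```bash
python3 - <<'E'
from h import *
mv(.5555,-.089,89.6,.078)
E
```

```text
at [ 0.4924 -0.0461  0.08  ] yaw 26.28 | shift/8cm [0.47  0.83  0.027] turnz -0.1759
```

Request:
{"name": "drive_tool", "arguments": {
  "plan": [0.09,0.16,0,0,0,-0.019,0.18,0.32,0,0,0,-0.038,0.28,0.5,0,0,0,-0.057,0.37,0.66,0,0,0,-0.076,0.47,0.83,0,0,0,-0.095]
}}

```text
time_s: 8.82
tcp_pos: [0.5553, -0.0899, 0.0782]
tool_rot: [[0.494, 0.869, -0.0], [0.869, -0.494, -0.0], [-0.0, 0.0, -1.0]]
contact_force: [-0.5, -0.3, -0.2]
finger_gap: 0.0424
```

Request:
{"name": "drive_tool", "arguments": {
  "plan": [0,0,0,0,0,-0.019,0,0,0,0,0,-0.038,0,0,0,0,0,-0.057,0,0,0,0,0,-0.076,0,0,0,0,0,-0.081]
}}

```text
time_s: 9.23
tcp_pos: [0.5548, -0.0895, 0.0781]
tool_rot: [[0.006, 1.0, -0.0], [1.0, -0.006, -0.0], [-0.0, -0.0, -1.0]]
contact_force: [-0.8, 0.2, 0.6]
finger_gap: 0.0428
```

```bash
python3 - <<'E'
from h import *
mv(.5555,-.089,89.6,.018)
fitpanel("thin_panel",[.553,-.006,1.57],.010)
E
```

```text
at [ 0.5548 -0.0895  0.0781] yaw 89.65 | shift/8cm [0.006 0.01  0.751] turnz 0.0001
miss thin_panel top
thin_panel both [ 0.5523 -0.0058  1.5398] rms px 1.22
   scene [ 0.5523 -0.0058  1.5398]
```

Request:
{"name": "drive_tool", "arguments": {
  "plan": [0,0,0.18,0,0,0,0,0,0.36,0,0,0,0,0,0.54,0,0,0,0,0,0.7,0,0,0,0,0,0.75,0,0,0]
}}

```text
time_s: 9.85
tcp_pos: [0.5547, -0.089, 0.0167]
tool_rot: [[0.014, 1.0, -0.003], [1.0, -0.014, -0.001], [-0.001, -0.003, -1.0]]
contact_force: [-32.0, 0.7, 100.9]
finger_gap: 0.043
```

Request:
{"name": "drive_tool", "arguments": {
  "plan": [0.06,0,0,0,0,0,0.12,0,0,0,0,0,0.18,0,0,0,0,0,0.24,0.002,0,0,0,0,0.3,0.004,0,0,0,0]
}}

```text
time_s: 10.27
tcp_pos: [0.5559, -0.0648, 0.0173]
tool_rot: [[0.014, 1.0, -0.001], [1.0, -0.014, 0.0], [0.0, -0.001, -1.0]]
contact_force: [-0.3, -0.5, -0.3]
finger_gap: 0.0427
```

Request:
{"name": "drive_tool", "arguments": {
  "plan": [0.08,0,0,0,0,0,0.16,0,0,0,0,0,0.24,0,0,0,0,0,0.32,0.002,0,0,0,0,0.4,0.004,0,0,0,0]
}}

```text
time_s: 10.68
tcp_pos: [0.5569, -0.0325, 0.0179]
tool_rot: [[0.014, 1.0, -0.0], [1.0, -0.014, 0.0], [0.0, -0.0, -1.0]]
contact_force: [-0.5, -0.7, -0.6]
finger_gap: 0.0431
```

```bash
python3 - <<'E'
from h import *
mv(.5563,.1003,89.6,.018)
fitpanel("thin_panel",[.553,.04,1.57],.010)
f=eyes.grab_frame("scene"); cv2.imwrite("pics/s4.png",cv2.resize(f[140:300,190:430],None,fx=3,fy=3))
f=eyes.grab_frame("top"); cv2.imwrite("pics/t4.png",cv2.resize(f[95:270,130:370],None,fx=3,fy=3))
E
```

```text
at [ 0.5569 -0.0325  0.0179] yaw 89.22 | shift/8cm [ 1.659e+00 -3.000e-02 -1.000e-03] turnz -0.001
thin_panel both [0.5568 0.0351 1.5988] rms px 4.36
   scene [0.5537 0.0356 1.5732]
   top [0.5588 0.0348 1.603 ]
```

View pics/s4.png

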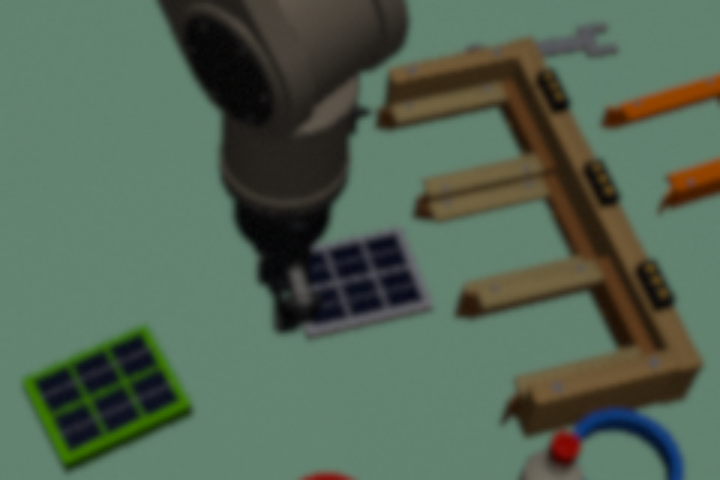

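View pics/t4.png

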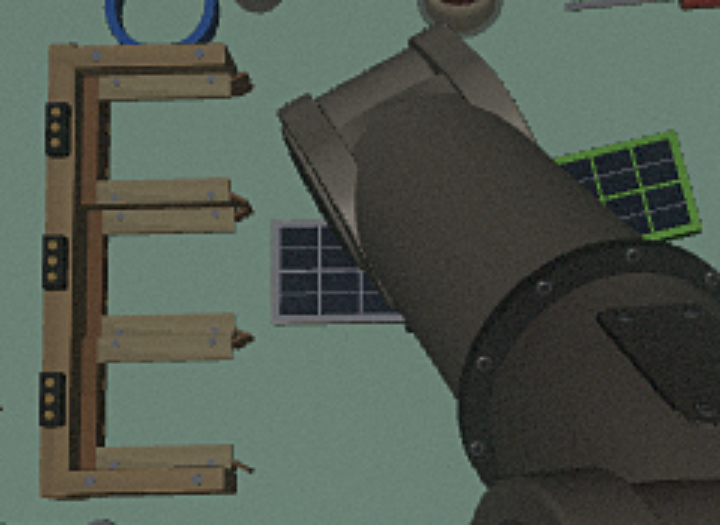

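Descending quickly gave a 101 N bench touch, so bench contact is at about TCP z = 0.0165. From here on I'll stay at z≈0.020 and descend slowly. The panel is straight and centred on the middle slot (zoomed row 272 against a slot middle of 273). I'll continue pushing.

Request:
{"name": "drive_tool", "arguments": {
  "plan": [0.08,0,-0.01,0,0,-0.0005,0.18,-0.002,-0.02,0,0,-0.001,0.28,-0.004,-0.025,0,0,-0.001,0.38,-0.006,-0.025,0,0,-0.001,0.48,-0.008,-0.025,0,0,-0.001]
}}

```text
time_s: 11.4
tcp_pos: [0.5569, 0.0062, 0.0201]
tool_rot: [[0.007, 1.0, 0.0], [1.0, -0.007, 0.0], [0.0, 0.0, -1.0]]
contact_force: [0.6, -2.4, 1.5]
finger_gap: 0.0427
```

Request:
{"name": "drive_tool", "arguments": {
  "plan": [0.08,0,0,0,0,0,0.16,0,0,0,0,0,0.24,0,0,0,0,0,0.32,0,0,0,0,0,0.4,0,0,0,0,0]
}}

```text
time_s: 11.82
tcp_pos: [0.5571, 0.0377, 0.0199]
tool_rot: [[0.008, 1.0, -0.0], [1.0, -0.008, -0.0], [-0.0, -0.0, -1.0]]
contact_force: [0.2, -2.3, 0.5]
finger_gap: 0.0429
```

```bash
python3 - <<'E'
from h import *
mv(.5563,.1003,89.6,.020); print(robot.read_state()["contact_force"])
fitpanel("thin_panel",[.553,.10,1.57],.010)
f=eyes.grab_frame("scene"); cv2.imwrite("pics/s5.png",cv2.resize(f[140:300,190:430],None,fx=3,fy=3))
f=eyes.grab_frame("top"); cv2.imwrite("pics/t5.png",cv2.resize(f[95:270,130:370],None,fx=3,fy=3))
E
```

```text
at [0.5571 0.0377 0.0199] yaw 89.57 | shift/8cm [ 0.782 -0.016 -0.001] turnz -0.0001
[ 0.20103976 -2.32481591  0.50325263]
thin_panel both [ 0.6623  0.0921 -0.5408] rms px 27.78
   scene [0.5539 0.0984 1.4068]
   top [0.83   0.0744 1.8392]
```

View pics/s5.png

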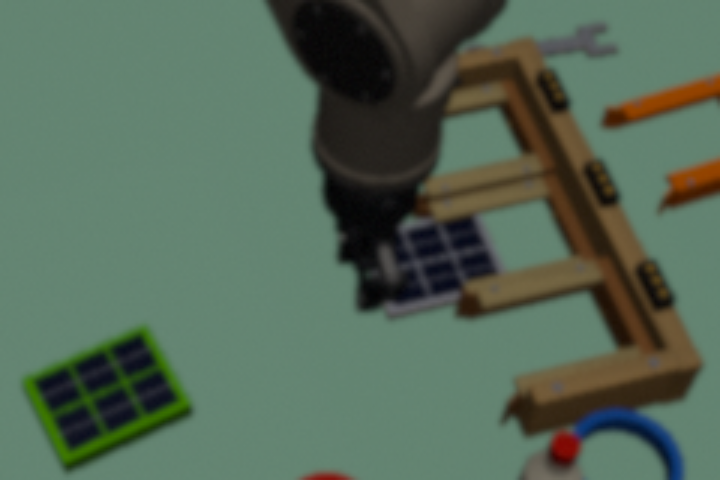

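View pics/t5.png

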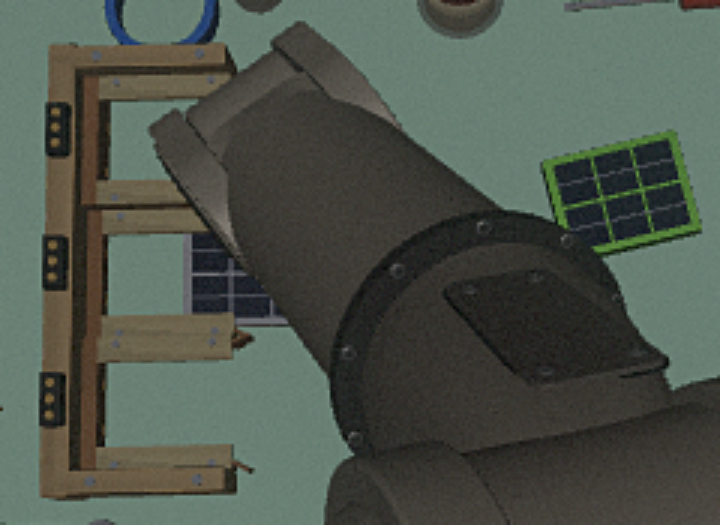

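The panel has entered the 12 mm slot straight and under its strips, at a force of about 2 N. Now the rest of the way, slowing near the end.

Request:
{"name": "drive_tool", "arguments": {
  "plan": [0.07,-0.003,0,0,0,0,0.14,-0.006,0,0,0,0,0.21,-0.009,0,0,0,0,0.28,-0.012,0,0,0,0,0.35,-0.012,0,0,0,0]
}}

```text
time_s: 12.53
tcp_pos: [0.5562, 0.0659, 0.0199]
tool_rot: [[0.007, 1.0, -0.0], [1.0, -0.007, 0.0], [0.0, -0.0, -1.0]]
contact_force: [0.0, -0.8, -0.3]
finger_gap: 0.0427
```

Request:
{"name": "drive_tool", "arguments": {
  "plan": [0.06,0,0,0,0,0,0.12,0,0,0,0,0,0.18,0,0,0,0,0,0.24,0,0,0,0,0,0.3,0,0,0,0,0]
}}

```text
time_s: 12.95
tcp_pos: [0.5565, 0.0896, 0.02]
tool_rot: [[0.007, 1.0, 0.0], [1.0, -0.007, 0.0], [0.0, 0.0, -1.0]]
contact_force: [-0.0, -1.7, 0.8]
finger_gap: 0.0427
```

Request:
{"name": "drive_tool", "arguments": {
  "plan": [0.02,0,0,0,0,0,0.04,0,0,0,0,0,0.06,0,0,0,0,0,0.07,0,0,0,0,0,0.08,0,0,0,0,0]
}}

```text
time_s: 13.37
tcp_pos: [0.5566, 0.0954, 0.02]
tool_rot: [[0.008, 1.0, 0.0], [1.0, -0.008, -0.0], [-0.0, 0.0, -1.0]]
contact_force: [-0.8, -1.9, 1.8]
finger_gap: 0.0428
```

Request:
{"name": "drive_tool", "arguments": {
  "plan": [0.01,0,0,0,0,0,0.015,0,0,0,0,0,0.02,0,0,0,0,0,0.025,0,0,0,0,0,0.025,0,0,0,0,0]
}}

```text
time_s: 13.78
tcp_pos: [0.5566, 0.0976, 0.02]
tool_rot: [[0.007, 1.0, 0.0], [1.0, -0.007, 0.0], [0.0, 0.0, -1.0]]
contact_force: [0.4, -2.1, 0.6]
finger_gap: 0.0426
```

Still no stop contact; 1 mm increments.

Request:
{"name": "drive_tool", "arguments": {
  "plan": [0.005,0,0,0,0,0,0.01,0,0,0,0,0,0.015,0,0,0,0,0,0.02,0,0,0,0,0,0.025,0,0,0,0,0]
}}

```text
time_s: 14.2
tcp_pos: [0.5566, 0.0996, 0.0199]
tool_rot: [[0.007, 1.0, 0.0], [1.0, -0.007, 0.0], [0.0, 0.0, -1.0]]
contact_force: [0.2, -1.9, 1.5]
finger_gap: 0.0428
```

Request:
{"name": "drive_tool", "arguments": {
  "plan": [0.004,0,0,0,0,0,0.008,0,0,0,0,0,0.012,0,0,0,0,0,0.012,0,0,0,0,0,0.012,0,0,0,0,0]
}}

```text
time_s: 14.62
tcp_pos: [0.5566, 0.1006, 0.0199]
tool_rot: [[0.007, 1.0, 0.0], [1.0, -0.007, 0.0], [0.0, 0.0, -1.0]]
contact_force: [-0.4, -1.4, 1.1]
finger_gap: 0.0427
```

Request:
{"name": "drive_tool", "arguments": {
  "plan": [0.004,0,0,0,0,0,0.008,0,0,0,0,0,0.012,0,0,0,0,0,0.012,0,0,0,0,0,0.012,0,0,0,0,0]
}}

```text
time_s: 15.03
tcp_pos: [0.5566, 0.1013, 0.0199]
tool_rot: [[0.008, 1.0, -0.0], [1.0, -0.008, -0.0], [-0.0, -0.0, -1.0]]
contact_force: [0.5, -3.3, 1.8]
finger_gap: 0.0431
```

Request:
{"name": "drive_tool", "arguments": {
  "plan": [0.004,0,0,0,0,0,0.008,0,0,0,0,0,0.012,0,0,0,0,0,0.012,0,0,0,0,0,0.012,0,0,0,0,0]
}}

```text
time_s: 15.45
tcp_pos: [0.5566, 0.1014, 0.0199]
tool_rot: [[0.008, 1.0, -0.0], [1.0, -0.008, -0.001], [-0.001, -0.0, -1.0]]
contact_force: [-0.6, -7.7, 3.2]
finger_gap: 0.0423
```

```bash
python3 - <<'E'
from h import *
f=eyes.grab_frame("scene"); cv2.imwrite("pics/s6.png",cv2.resize(f[170:270,310:430],None,fx=6,fy=6,interpolation=cv2.INTER_CUBIC))
f=eyes.grab_frame("top"); cv2.imwrite("pics/t6.png",cv2.resize(f[150:230,140:240],None,fx=7,fy=7,interpolation=cv2.INTER_CUBIC))
E
```

```text
(no output)
```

View pics/s6.png

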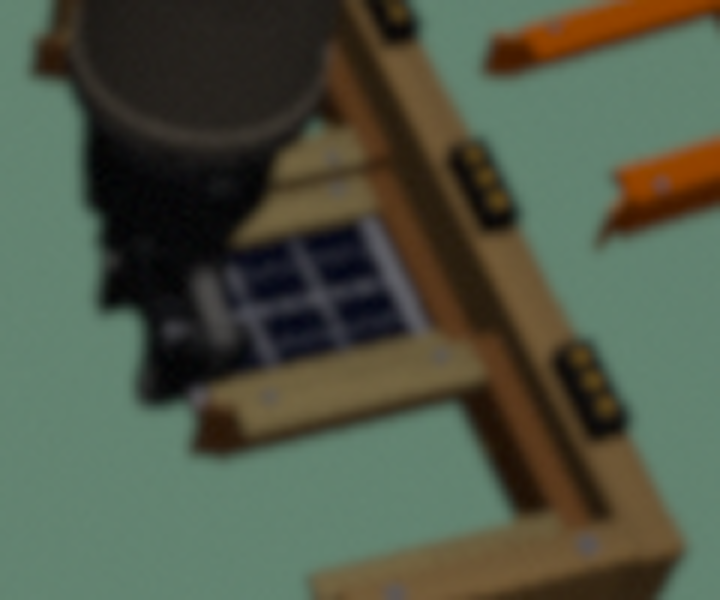

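View pics/t6.png

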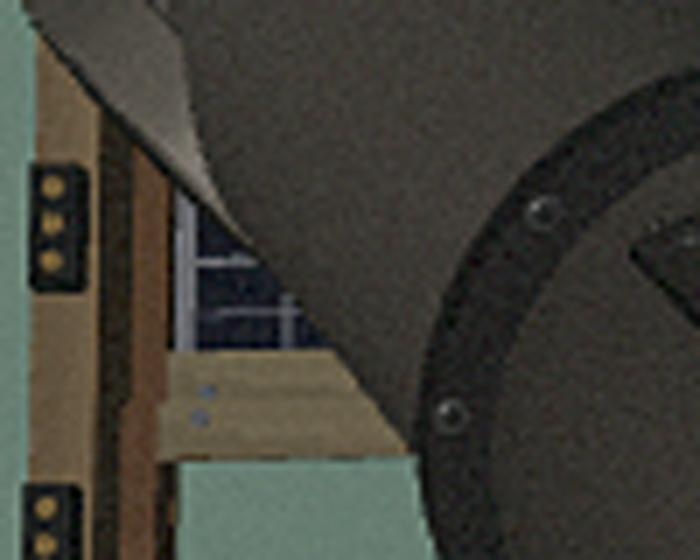

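The force is now rising (−7.7 N) with TCP stalled at y≈0.1014, and the front frame touches the back stop. One more small press to seat it square, then back off.

Request:
{"name": "drive_tool", "arguments": {
  "plan": [0.005,0,0,0,0,0,0.01,0,0,0,0,0,0.012,0,0,0,0,0,0.012,0,0,0,0,0,0.012,0,0,0,0,0]
}}

```text
time_s: 15.97
tcp_pos: [0.5566, 0.1015, 0.0199]
tool_rot: [[0.009, 1.0, -0.001], [1.0, -0.009, -0.002], [-0.002, -0.0, -1.0]]
contact_force: [-0.7, -11.3, 4.8]
finger_gap: 0.0427
```

Request:
{"name": "drive_tool", "arguments": {
  "plan": [-0.08,0,0,0,0,0,-0.2,0,0,0,0,0,-0.4,0,-0.15,0,0,0,-0.6,0,-0.4,0,0,0,-0.8,0,-0.7,0,0,0]
}}

```text
time_s: 16.38
tcp_pos: [0.5551, 0.0386, 0.0755]
tool_rot: [[0.007, 1.0, -0.002], [1.0, -0.007, 0.001], [0.001, -0.002, -1.0]]
contact_force: [0.3, 0.2, 1.2]
finger_gap: 0.0423
```

```bash
cat >> h.py <<'E'
E
python3 - <<'E'
from h import *
fitpanel("thick_panel",[.61,-.19,1.78],.020)
s=robot.read_state(); print(s["joints"].round(0))
E
```

```text
thick_panel both [ 0.608  -0.1905  1.7891] rms px 0.7
   scene [ 0.6063 -0.1903  1.8002]
   top [ 0.6091 -0.1908  1.787 ]
[ 17.  30. -34. 113.  24.  44. -32.]
```

Request:
{"name": "drive_tool", "arguments": {
  "plan": [-0.2,0.1,-0.2,0,0,0.019,-0.4,0.2,-0.4,0,0,0.038,-0.6,0.3,-0.5,0,0,0.057,-0.8,0.4,-0.5,0,0,0.076,-1,0.5,-0.5,0,0,0.095]
}}

```text
time_s: 17.0
tcp_pos: [0.5959, -0.0409, 0.1156]
tool_rot: [[0.572, 0.82, 0.0], [0.82, -0.572, 0.0], [0.0, -0.0, -1.0]]
contact_force: [0.6, -0.2, 0.1]
finger_gap: 0.0429
```

```bash
python3 - <<'E'
from h import *
mv(.683,-.175,12.3,.1)
E
```

```text
at [ 0.5959 -0.0409  0.1156] yaw 55.1 | shift/8cm [-0.752  1.852  0.195] turnz 0.1189
```

Request:
{"name": "drive_tool", "arguments": {
  "plan": [-0.08,0.2,0,0,0,0.019,-0.16,0.4,0,0,0,0.038,-0.24,0.6,0,0,0,0.057,-0.32,0.8,0,0,0,0.076,-0.4,1,0,0,0,0.095]
}}

```text
time_s: 17.42
tcp_pos: [0.6433, -0.1124, 0.1147]
tool_rot: [[0.934, 0.357, -0.001], [0.357, -0.934, 0.0], [-0.001, -0.001, -1.0]]
contact_force: [0.3, 0.7, -0.4]
finger_gap: 0.0429
```

```bash
python3 - <<'E'
from h import *
mv(.683,-.175,12.3,.1)
E
```

```text
at [ 0.6433 -0.1124  0.1147] yaw 20.91 | shift/8cm [0.185 0.908 0.182] turnz 0.0239
```

Request:
{"name": "drive_tool", "arguments": {
  "plan": [0.04,0.2,0,0,0,0.006,0.08,0.4,0,0,0,0.012,0.12,0.6,0,0,0,0.018,0.16,0.8,0,0,0,0.024,0.185,0.91,0,0,0,0.024]
}}

```text
time_s: 17.83
tcp_pos: [0.6836, -0.1761, 0.1145]
tool_rot: [[0.977, 0.215, -0.001], [0.215, -0.977, -0.0], [-0.001, -0.0, -1.0]]
contact_force: [-0.1, 0.5, -0.7]
finger_gap: 0.0427
```

Request:
{"name": "drive_tool", "arguments": {
  "plan": [0,0,0.16,0,0,0,0,0,0.34,0,0,0,0,0,0.52,0,0,0,0,0,0.7,0,0,0,0,0,0.8,0,0,0]
}}

```text
time_s: 18.25
tcp_pos: [0.6818, -0.1741, 0.0487]
tool_rot: [[0.976, 0.218, -0.003], [0.218, -0.976, 0.001], [-0.003, -0.002, -1.0]]
contact_force: [-0.4, -0.7, -0.5]
finger_gap: 0.0427
```

```bash
python3 - <<'E'
from h import *
mv(.683,-.175,12.3,.024)
f=eyes.grab_frame("scene"); cv2.imwrite("pics/s7.png",cv2.resize(f[180:360,150:350],None,fx=3.5,fy=3.3,interpolation=cv2.INTER_CUBIC))
E
```

```text
at [ 0.6818 -0.1741  0.0487] yaw 12.61 | shift/8cm [0.012 0.015 0.309] turnz 0.0009
```

View pics/s7.png

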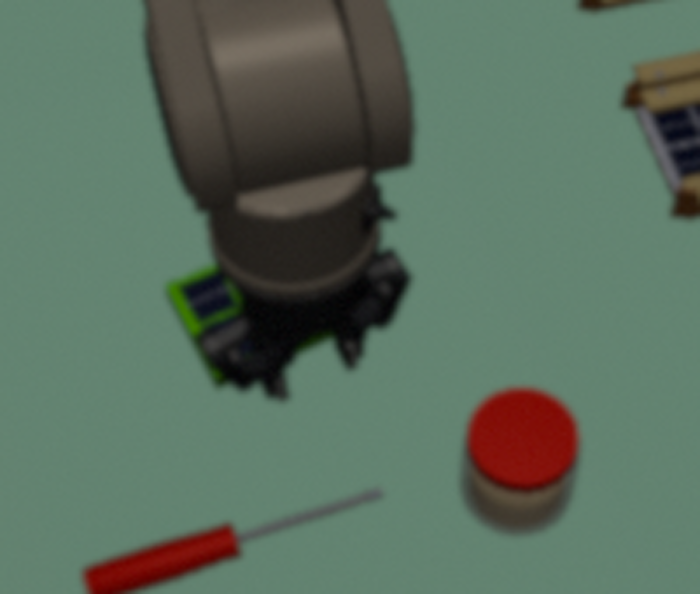

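The fingers are on the far side of the green panel, clear of the screwdriver (tip at 380,492) and the jar. I'll descend slowly and compute the push rows.

Request:
{"name": "drive_tool", "arguments": {
  "plan": [0,0,0.08,0,0,0,0,0,0.16,0,0,0,0,0,0.24,0,0,0,0,0,0.3,0,0,0,0,0,0.32,0,0,0]
}}

```text
time_s: 18.72
tcp_pos: [0.683, -0.1752, 0.0256]
tool_rot: [[0.976, 0.217, -0.001], [0.217, -0.976, 0.0], [-0.001, -0.0, -1.0]]
contact_force: [0.2, 0.7, -0.3]
finger_gap: 0.0426
```

```bash
python3 - <<'E'
from h import *
mv(.6614,-.1790,12.3,.022)
a=np.radians(12.3)
rows((.6614,-.1790,12.3),poses((.6614-.053*np.cos(a),-.1790-.053*np.sin(a),12.3),(.4503,-.207,-.4),25),-.053)
E
```

```text
at [ 0.683  -0.1752  0.0256] yaw 12.54 | shift/8cm [-0.274 -0.012  0.045] turnz 0.0007
[[np.float64(-0.08), np.float64(-0.003), np.float64(0.0014)], [np.float64(-0.159), np.float64(-0.006), np.float64(0.0028)], [np.float64(-0.239), np.float64(-0.009), np.float64(0.0042)], [np.float64(-0.319), np.float64(-0.012), np.float64(0.0056)], [np.float64(-0.399), np.float64(-0.015), np.float64(0.0071)]]
[[np.float64(-0.08), np.float64(0.001), np.float64(0.0014)], [np.float64(-0.16), np.float64(0.001), np.float64(0.0028)], [np.float64(-0.24), np.float64(0.002), np.float64(0.0042)], [np.float64(-0.32), np.float64(0.002), np.float64(0.0056)], [np.float64(-0.4), np.float64(0.003), np.float64(0.0071)]]
[[np.float64(-0.08), np.float64(0.004), np.float64(0.0014)], [np.float64(-0.16), np.float64(0.008), np.float64(0.0028)], [np.float64(-0.24), np.float64(0.012), np.float64(0.0042)], [np.float64(-0.321), np.float64(0.017), np.float64(0.0056)], [np.float64(-0.401), np.float64(0.021), np.float64(0.0071)]]
[[np.float64(-0.08), np.float64(0.008), np.float64(0.0014)], [np.float64(-0.16), np.float64(0.015), np.float64(0.0028)], [np.float64(-0.24), np.float64(0.023), np.float64(0.0042)], [np.float64(-0.321), np.float64(0.031), np.float64(0.0056)], [np.float64(-0.401), np.float64(0.038), np.float64(0.0071)]]
[[np.float64(-0.08), np.float64(0.011), np.float64(0.0014)], [np.float64(-0.16), np.float64(0.022), np.float64(0.0028)], [np.float64(-0.24), np.float64(0.034), np.float64(0.0042)], [np.float64(-0.32), np.float64(0.045), np.float64(0.0056)], [np.float64(-0.4), np.float64(0.056), np.float64(0.0071)]]
end (np.float64(0.5032987084273859), np.float64(-0.20737000679579196), np.float64(-0.3999999999999986))
```

Request:
{"name": "drive_tool", "arguments": {
  "plan": [-0.06,-0.003,0.01,0,0,0,-0.12,-0.006,0.02,0,0,0,-0.18,-0.009,0.025,0,0,0,-0.24,-0.012,0.025,0,0,0.0007,-0.275,-0.012,0.025,0,0,0.0007]
}}

```text
time_s: 19.13
tcp_pos: [0.6608, -0.1795, 0.0246]
tool_rot: [[0.977, 0.212, -0.0], [0.212, -0.977, -0.0], [-0.0, 0.0, -1.0]]
contact_force: [0.5, 0.2, -0.2]
finger_gap: 0.043
```

Request:
{"name": "drive_tool", "arguments": {
  "plan": [-0.08,-0.003,0,0,0,0.0014,-0.16,-0.006,0,0,0,0.0028,-0.24,-0.009,0,0,0,0.0042,-0.32,-0.012,0,0,0,0.0056,-0.4,-0.015,0,0,0,0.0071]
}}

```text
time_s: 19.55
tcp_pos: [0.6298, -0.1848, 0.0247]
tool_rot: [[0.986, 0.168, 0.001], [0.168, -0.986, -0.0], [0.001, 0.0, -1.0]]
contact_force: [3.3, 0.8, 2.7]
finger_gap: 0.0427
```

Request:
{"name": "drive_tool", "arguments": {
  "plan": [-0.08,0,0,0,0,0.0014,-0.16,0.001,0,0,0,0.0028,-0.24,0.002,0,0,0,0.0042,-0.32,0.002,0,0,0,0.0056,-0.4,0.003,0,0,0,0.0071]
}}

```text
time_s: 19.97
tcp_pos: [0.598, -0.1904, 0.0244]
tool_rot: [[0.992, 0.124, 0.0], [0.124, -0.992, 0.0], [0.0, -0.0, -1.0]]
contact_force: [3.2, -0.4, 2.7]
finger_gap: 0.0425
```

```bash
python3 - <<'E'
from h import *
mv(.5983,-.190,7.22,.022)
fitpanel("thick_panel",[.545,-.197,1.69],.020)
E
```

```text
at [ 0.598  -0.1904  0.0244] yaw 7.12 | shift/8cm [ 0.004 -0.005  0.03 ] turnz -0.0003
thick_panel both [ 0.5408 -0.1977  1.6058] rms px 5.93
   scene [ 0.5397 -0.2268  1.5573]
   top [ 0.5453 -0.1976  1.6671]
```

Tracking as planned (force ~3 N; partly occluded fits agree roughly). Continue.

Request:
{"name": "drive_tool", "arguments": {
  "plan": [-0.08,0.004,0,0,0,0.0014,-0.16,0.008,0,0,0,0.0028,-0.24,0.012,0,0,0,0.0042,-0.32,0.017,0,0,0,0.0056,-0.4,0.021,0,0,0,0.0071]
}}

```text
time_s: 20.58
tcp_pos: [0.5661, -0.1962, 0.0242]
tool_rot: [[0.997, 0.079, -0.0], [0.079, -0.997, 0.0], [-0.0, -0.0, -1.0]]
contact_force: [1.7, 0.2, -0.5]
finger_gap: 0.0429
```

Request:
{"name": "drive_tool", "arguments": {
  "plan": [-0.08,0.008,0,0,0,0.0014,-0.16,0.015,0,0,0,0.0028,-0.24,0.023,0,0,0,0.0042,-0.32,0.031,0,0,0,0.0056,-0.4,0.038,0,0,0,0.0071]
}}

```text
time_s: 21.0
tcp_pos: [0.5347, -0.2017, 0.0243]
tool_rot: [[0.999, 0.035, -0.0], [0.035, -0.999, 0.0], [-0.0, -0.0, -1.0]]
contact_force: [2.2, 0.1, -0.1]
finger_gap: 0.0427
```

Request:
{"name": "drive_tool", "arguments": {
  "plan": [-0.08,0.011,0,0,0,0.0014,-0.16,0.022,0,0,0,0.0028,-0.24,0.034,0,0,0,0.0042,-0.32,0.045,0,0,0,0.0056,-0.4,0.056,0,0,0,0.0071]
}}

```text
time_s: 21.42
tcp_pos: [0.503, -0.2074, 0.0244]
tool_rot: [[1.0, -0.01, 0.0], [-0.01, -1.0, 0.0], [0.0, -0.0, -1.0]]
contact_force: [0.8, 0.2, -1.5]
finger_gap: 0.0428
```

Request:
{"name": "drive_tool", "arguments": {
  "plan": [0.1,0,0,0,0,0,0.25,0,-0.1,0,0,0,0.3,0,-0.3,0,0,0,0.3,0.1,-0.5,0,0,0,0.3,0.3,-0.7,0,0,0]
}}

```text
time_s: 21.83
tcp_pos: [0.5282, -0.2296, 0.0809]
tool_rot: [[1.0, -0.006, -0.0], [-0.006, -1.0, 0.001], [-0.0, -0.001, -1.0]]
contact_force: [0.9, -0.3, -0.4]
finger_gap: 0.0426
```

```bash
python3 - <<'E'
from h import *
mv(.452,-.295,89.6,.08)
fitpanel("thick_panel",[.45,-.207,1.564],.020)
f=eyes.grab_frame("top"); cv2.imwrite("pics/t8.png",cv2.resize(f[95:270,130:370],None,fx=3,fy=3))
E
```

```text
at [ 0.5282 -0.2296  0.0809] yaw -0.33 | shift/8cm [-0.948  0.823  0.01 ] turnz -0.2498
thick_panel both [ 0.4499 -0.1829  1.4992] rms px 4.37
   scene [ 0.4494 -0.1862  1.3823]
   top [ 0.4494 -0.2061  1.5626]
```

View pics/t8.png

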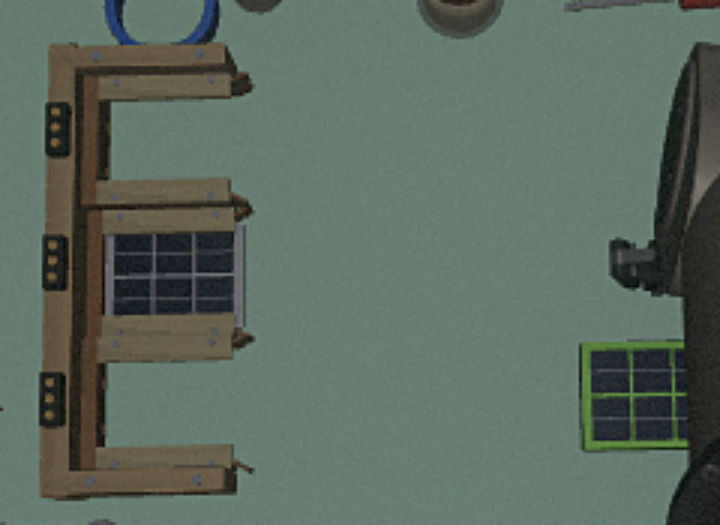

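The thin panel sits fully in the middle slot, with its rear frame slightly proud and straight. The thick panel is aligned with the near slot (x≈0.4495, yaw 1.563). I'll move behind the thick panel.

Request:
{"name": "drive_tool", "arguments": {
  "plan": [-0.1,0.2,0,0,0,-0.019,-0.3,0.4,0,0,0,-0.038,-0.5,0.6,0,0,0,-0.057,-0.7,0.8,0,0,0,-0.076,-0.95,0.8,0,0,0,-0.095]
}}

```text
time_s: 22.5
tcp_pos: [0.4501, -0.2967, 0.0795]
tool_rot: [[0.829, 0.559, -0.0], [0.559, -0.829, -0.0], [-0.0, -0.0, -1.0]]
contact_force: [-0.5, 0.1, -0.6]
finger_gap: 0.0424
```

Request:
{"name": "drive_tool", "arguments": {
  "plan": [0,0,0,0,0,-0.019,0,0,0,0,0,-0.038,0,0,0,0,0,-0.057,0,0,0,0,0,-0.076,0,0,0,0,0,-0.095]
}}

```text
time_s: 22.92
tcp_pos: [0.4507, -0.2938, 0.0795]
tool_rot: [[0.37, 0.929, -0.001], [0.929, -0.37, 0.001], [0.001, -0.001, -1.0]]
contact_force: [-0.7, 1.1, -0.3]
finger_gap: 0.0429
```

```bash
python3 - <<'E'
from h import *
mv(.4500,-.294,89.6,.024)
fitpanel("thick_panel",[.45,-.207,1.564],.020)
E
```

```text
at [ 0.4507 -0.2938  0.0795] yaw 68.29 | shift/8cm [-0.006 -0.006  0.694] turnz -0.0592
thick_panel both [ 0.4485 -0.2072  1.567 ] rms px 0.67
   scene [ 0.4458 -0.2073  1.5645]
   top [ 0.4497 -0.207   1.5664]
```

Request:
{"name": "drive_tool", "arguments": {
  "plan": [0,-0.006,0.08,0,0,-0.019,0,-0.006,0.16,0,0,-0.038,0,-0.006,0.26,0,0,-0.057,0,-0.006,0.36,0,0,-0.059,0,-0.006,0.4,0,0,-0.059]
}}

```text
time_s: 23.53
tcp_pos: [0.4499, -0.2942, 0.0471]
tool_rot: [[0.02, 1.0, -0.001], [1.0, -0.02, 0.001], [0.001, -0.001, -1.0]]
contact_force: [-0.4, 0.5, -0.3]
finger_gap: 0.0424
```

Request:
{"name": "drive_tool", "arguments": {
  "plan": [0,0,0.05,0,0,0,0,0,0.12,0,0,0,0,0,0.2,0,0,0,0,0,0.26,0,0,0,0,0,0.28,0,0,0]
}}

```text
time_s: 23.95
tcp_pos: [0.4501, -0.2943, 0.0251]
tool_rot: [[0.016, 1.0, -0.001], [1.0, -0.016, 0.0], [0.0, -0.001, -1.0]]
contact_force: [-0.4, 0.4, 0.5]
finger_gap: 0.0426
```

```bash
python3 - <<'E'
from h import *
mv(.4500,-.274,89.6,.023); print(robot.read_state()["contact_force"])
E
```

```text
at [ 0.4501 -0.2943  0.0251] yaw 89.1 | shift/8cm [ 0.254 -0.006  0.026] turnz -0.0014
[-0.37800246  0.40159981  0.47001619]
```

Request:
{"name": "drive_tool", "arguments": {
  "plan": [0.06,0,0.01,0,0,-0.0005,0.12,0,0.02,0,0,-0.001,0.18,0,0.02,0,0,-0.0014,0.24,0,0.02,0,0,-0.0014,0.3,0,0.02,0,0,-0.0014]
}}

```text
time_s: 24.37
tcp_pos: [0.4509, -0.2701, 0.0246]
tool_rot: [[0.006, 1.0, 0.0], [1.0, -0.006, -0.0], [-0.0, 0.0, -1.0]]
contact_force: [0.6, -2.3, -0.6]
finger_gap: 0.0428
```

Request:
{"name": "drive_tool", "arguments": {
  "plan": [0.08,0,0,0,0,0,0.17,0,0,0,0,0,0.26,0,0,0,0,0,0.35,0,0,0,0,0,0.45,0,0,0,0,0]
}}

```text
time_s: 24.78
tcp_pos: [0.451, -0.2341, 0.0245]
tool_rot: [[0.006, 1.0, 0.0], [1.0, -0.006, -0.0], [-0.0, 0.0, -1.0]]
contact_force: [0.3, -3.3, 3.1]
finger_gap: 0.0427
```

Request:
{"name": "drive_tool", "arguments": {
  "plan": [0.1,0,0,0,0,0,0.2,0,0,0,0,0,0.3,0,0,0,0,0,0.4,0,0,0,0,0,0.5,0,0,0,0,0]
}}

```text
time_s: 25.2
tcp_pos: [0.4512, -0.1937, 0.0243]
tool_rot: [[0.006, 1.0, -0.0], [1.0, -0.006, 0.0], [0.0, -0.0, -1.0]]
contact_force: [-0.6, -3.3, 2.5]
finger_gap: 0.0429
```

Request:
{"name": "drive_tool", "arguments": {
  "plan": [0.1,0,0,0,0,0,0.2,0,0,0,0,0,0.3,0,0,0,0,0,0.4,0,0,0,0,0,0.5,0,0,0,0,0]
}}

```text
time_s: 25.62
tcp_pos: [0.4514, -0.1538, 0.0243]
tool_rot: [[0.006, 1.0, -0.0], [1.0, -0.006, 0.0], [0.0, -0.0, -1.0]]
contact_force: [0.9, -4.1, 2.2]
finger_gap: 0.0424
```

```bash
python3 - <<'E'
from h import *
mv(.4525,.1020,89.6,.023); print(robot.read_state()["contact_force"])
y=robot.read_state()["tcp_pos"][1]+.066
fitpanel("thick_panel",[.45,y,1.564],.020)
f=eyes.grab_frame("top"); cv2.imwrite("pics/t9.png",cv2.resize(f[95:270,130:370],None,fx=3,fy=3))
E
```

```text
at [ 0.4514 -0.1538  0.0243] yaw 89.64 | shift/8cm [ 3.198 -0.007  0.017] turnz 0.0001
[ 0.88940687 -4.14822467  2.16852227]
thick_panel both [ 0.448  -0.0846  1.5385] rms px 2.92
   scene [ 0.4465 -0.0866  1.5575]
   top [ 0.4494 -0.0836  1.5711]
```

View pics/t9.png

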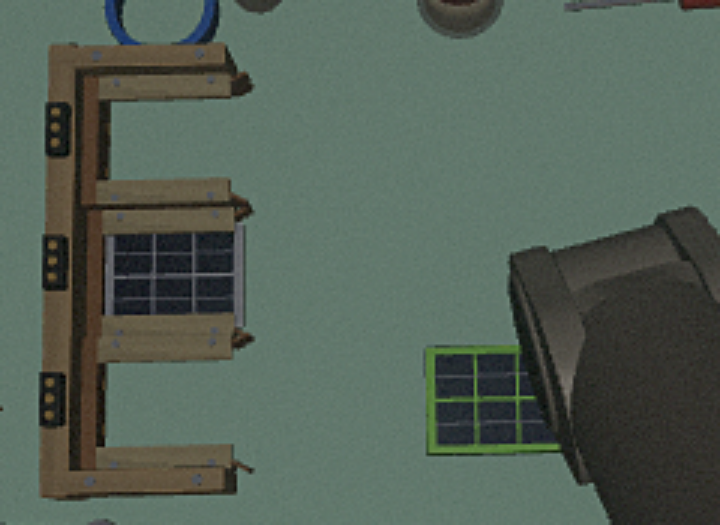

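Request:
{"name": "drive_tool", "arguments": {
  "plan": [0.1,0,0,0,0,0,0.2,0,0,0,0,0,0.3,0,0,0,0,0,0.4,0,0,0,0,0,0.5,0,0,0,0,0]
}}

```text
time_s: 26.28
tcp_pos: [0.4516, -0.1135, 0.0243]
tool_rot: [[0.006, 1.0, -0.0], [1.0, -0.006, 0.0], [0.0, -0.0, -1.0]]
contact_force: [0.8, -1.8, -0.4]
finger_gap: 0.0426
```

Request:
{"name": "drive_tool", "arguments": {
  "plan": [0.1,0,0,0,0,0,0.2,0,0,0,0,0,0.3,0,0,0,0,0,0.4,0,0,0,0,0,0.5,0,0,0,0,0]
}}

```text
time_s: 26.7
tcp_pos: [0.452, -0.0738, 0.0244]
tool_rot: [[0.006, 1.0, 0.0], [1.0, -0.006, 0.0], [0.0, 0.0, -1.0]]
contact_force: [-0.4, -0.8, -1.2]
finger_gap: 0.0428
```

Request:
{"name": "drive_tool", "arguments": {
  "plan": [0.08,0,0,0,0,0,0.16,0,0,0,0,0,0.24,0,0,0,0,0,0.32,0,0,0,0,0,0.4,0,0,0,0,0]
}}

```text
time_s: 27.12
tcp_pos: [0.4521, -0.0421, 0.0243]
tool_rot: [[0.006, 1.0, 0.0], [1.0, -0.006, -0.0], [-0.0, 0.0, -1.0]]
contact_force: [0.2, -1.9, 0.6]
finger_gap: 0.0428
```

```bash
python3 - <<'E'
from h import *
mv(.4525,.1020,89.6,.023); print(robot.read_state()["contact_force"],robot.read_state()["joints"].round(0))
for c in ("scene","top"):
    f=eyes.grab_frame(c); cv2.imwrite(f"pics/{c}10.png",cv2.resize(f[95:270,130:370] if c=="top" else f[130:290,230:430],None,fx=3,fy=3))
E
```

```text
at [ 0.4521 -0.0421  0.0243] yaw 89.63 | shift/8cm [ 1.801 -0.007  0.017] turnz 0.0001
[ 0.22175023 -1.9353895   0.59436227] [ 23.  28. -31. 128.  27.  31. -28.]
```

View pics/top10.png

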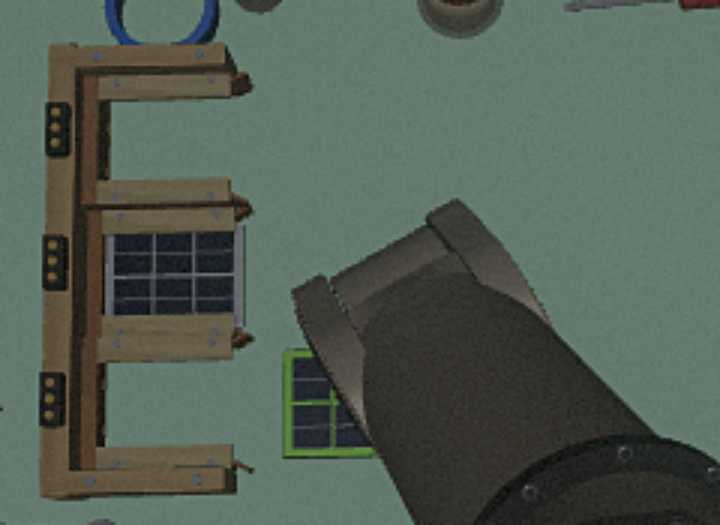

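View pics/scene10.png

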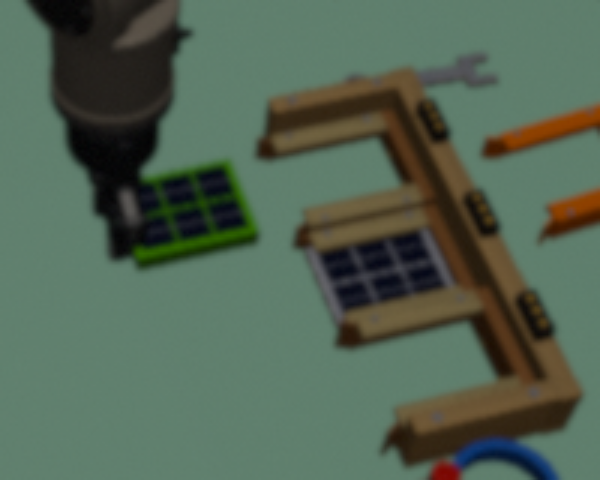

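The green panel's front edge (zoomed rows 350–457, mid 403) lines up with the near slot's opening (mid 402). I'll push it in.

Request:
{"name": "drive_tool", "arguments": {
  "plan": [0.08,0,0,0,0,0,0.16,0,0,0,0,0,0.24,0,0,0,0,0,0.32,0,0,0,0,0,0.4,0,0,0,0,0]
}}

```text
time_s: 27.63
tcp_pos: [0.4523, -0.0099, 0.0243]
tool_rot: [[0.006, 1.0, -0.0], [1.0, -0.006, 0.0], [0.0, -0.0, -1.0]]
contact_force: [0.9, -2.0, -0.4]
finger_gap: 0.0428
```

Request:
{"name": "drive_tool", "arguments": {
  "plan": [0.07,0,0,0,0,0,0.14,0,0,0,0,0,0.21,0,0,0,0,0,0.28,0,0,0,0,0,0.35,0,0,0,0,0]
}}

```text
time_s: 28.05
tcp_pos: [0.4525, 0.0179, 0.0243]
tool_rot: [[0.006, 1.0, -0.0], [1.0, -0.006, 0.0], [0.0, -0.0, -1.0]]
contact_force: [0.2, -2.0, 0.2]
finger_gap: 0.0429
```

Request:
{"name": "drive_tool", "arguments": {
  "plan": [0.08,0,0,0,0,0,0.16,0,0,0,0,0,0.24,0,0,0,0,0,0.32,0,0,0,0,0,0.4,0,0,0,0,0]
}}

```text
time_s: 28.47
tcp_pos: [0.4527, 0.0501, 0.0243]
tool_rot: [[0.006, 1.0, -0.0], [1.0, -0.006, 0.0], [0.0, -0.0, -1.0]]
contact_force: [-0.0, -2.4, -0.9]
finger_gap: 0.0427
```

```bash
python3 - <<'E'
from h import *
mv(.4525,.1020,89.6,.023); print(robot.read_state()["contact_force"],robot.read_state()["joints"].round(0))
f=eyes.grab_frame("scene"); cv2.imwrite("pics/s11.png",cv2.resize(f[130:290,230:430],None,fx=3.5,fy=3.5))
E
```

```text
at [0.4527 0.0501 0.0243] yaw 89.65 | shift/8cm [ 0.649 -0.006  0.017] turnz 0.0001
[-2.09785155e-03 -2.38119128e+00 -9.03872403e-01] [ 12.  28. -31. 127.  27.  31. -40.]
```

View pics/s11.png

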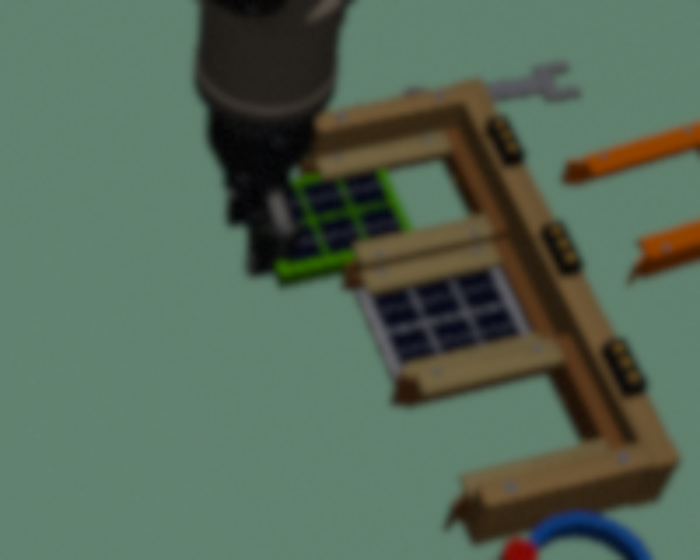

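The panel is entering under the strips. Carry on slowly.

Request:
{"name": "drive_tool", "arguments": {
  "plan": [0.07,0,0,0,0,0,0.14,0,0,0,0,0,0.21,0,0,0,0,0,0.28,0,0,0,0,0,0.35,0,0,0,0,0]
}}

```text
time_s: 28.93
tcp_pos: [0.4529, 0.0779, 0.0244]
tool_rot: [[0.006, 1.0, -0.0], [1.0, -0.006, 0.0], [0.0, -0.0, -1.0]]
contact_force: [0.6, -2.0, 0.9]
finger_gap: 0.0429
```

Request:
{"name": "drive_tool", "arguments": {
  "plan": [0.04,0,0,0,0,0,0.08,0,0,0,0,0,0.12,0,0,0,0,0,0.16,0,0,0,0,0,0.18,0,0,0,0,0]
}}

```text
time_s: 29.35
tcp_pos: [0.453, 0.0922, 0.0244]
tool_rot: [[0.006, 1.0, 0.0], [1.0, -0.006, 0.0], [0.0, 0.0, -1.0]]
contact_force: [0.5, -2.7, 2.1]
finger_gap: 0.0429
```

Request:
{"name": "drive_tool", "arguments": {
  "plan": [0.012,0,0,0,0,0,0.024,0,0,0,0,0,0.036,0,0,0,0,0,0.048,0,0,0,0,0,0.06,0,0,0,0,0]
}}

```text
time_s: 29.77
tcp_pos: [0.4531, 0.0966, 0.0244]
tool_rot: [[0.006, 1.0, 0.0], [1.0, -0.006, -0.0], [-0.0, 0.0, -1.0]]
contact_force: [-0.0, -2.5, 1.5]
finger_gap: 0.0425
```

Request:
{"name": "drive_tool", "arguments": {
  "plan": [0.005,0,0,0,0,0,0.01,0,0,0,0,0,0.015,0,0,0,0,0,0.02,0,0,0,0,0,0.02,0,0,0,0,0]
}}

```text
time_s: 30.18
tcp_pos: [0.453, 0.0983, 0.0244]
tool_rot: [[0.006, 1.0, 0.0], [1.0, -0.006, 0.0], [0.0, 0.0, -1.0]]
contact_force: [0.1, -3.4, 2.3]
finger_gap: 0.0428
```

Request:
{"name": "drive_tool", "arguments": {
  "plan": [0.006,0,0,0,0,0,0.012,0,0,0,0,0,0.018,0,0,0,0,0,0.024,0,0,0,0,0,0.03,0,0,0,0,0]
}}

```text
time_s: 30.6
tcp_pos: [0.453, 0.1007, 0.0243]
tool_rot: [[0.006, 1.0, -0.0], [1.0, -0.006, 0.0], [0.0, -0.0, -1.0]]
contact_force: [0.0, -2.9, 1.2]
finger_gap: 0.0428
```

Request:
{"name": "drive_tool", "arguments": {
  "plan": [0.004,0,0,0,0,0,0.008,0,0,0,0,0,0.012,0,0,0,0,0,0.012,0,0,0,0,0,0.012,0,0,0,0,0]
}}

```text
time_s: 31.02
tcp_pos: [0.453, 0.1017, 0.0243]
tool_rot: [[0.006, 1.0, 0.0], [1.0, -0.006, 0.0], [0.0, 0.0, -1.0]]
contact_force: [-0.5, -2.1, 1.3]
finger_gap: 0.0426
```

Request:
{"name": "drive_tool", "arguments": {
  "plan": [0.004,0,0,0,0,0,0.008,0,0,0,0,0,0.012,0,0,0,0,0,0.012,0,0,0,0,0,0.012,0,0,0,0,0]
}}

```text
time_s: 31.43
tcp_pos: [0.453, 0.1021, 0.0243]
tool_rot: [[0.007, 1.0, -0.0], [1.0, -0.007, -0.001], [-0.001, -0.0, -1.0]]
contact_force: [-0.6, -7.4, 3.4]
finger_gap: 0.0426
```

The stop is felt at y≈0.1021, where I expected it. One more small press, then back off and check.

Request:
{"name": "drive_tool", "arguments": {
  "plan": [0.004,0,0,0,0,0,0.008,0,0,0,0,0,0.012,0,0,0,0,0,0.015,0,0,0,0,0,0.015,0,0,0,0,0]
}}

```text
time_s: 31.85
tcp_pos: [0.453, 0.1021, 0.0243]
tool_rot: [[0.007, 1.0, -0.001], [1.0, -0.007, -0.002], [-0.002, -0.001, -1.0]]
contact_force: [0.2, -12.9, 5.9]
finger_gap: 0.043
```

Request:
{"name": "drive_tool", "arguments": {
  "plan": [-0.08,0,0,0,0,0,-0.2,0,0,0,0,0,-0.4,0,-0.15,0,0,0,-0.6,0,-0.4,0,0,0,-0.8,0,-0.7,0,0,0]
}}

```text
time_s: 32.27
tcp_pos: [0.4516, 0.0389, 0.0801]
tool_rot: [[0.005, 1.0, -0.002], [1.0, -0.005, 0.001], [0.001, -0.002, -1.0]]
contact_force: [0.9, -0.8, -0.0]
finger_gap: 0.0427
```

Request:
{"name": "drive_tool", "arguments": {
  "plan": [-0.2,0,-0.2,0,0,0,-0.4,0,-0.4,0,0,0,-0.6,0,-0.6,0,0,0,-0.8,0,-0.8,0,0,0,-1,0,-1,0,0,0]
}}

```text
time_s: 32.68
tcp_pos: [0.4518, -0.0414, 0.1611]
tool_rot: [[0.006, 1.0, 0.0], [1.0, -0.006, 0.0], [0.0, 0.0, -1.0]]
contact_force: [0.6, 0.2, 0.7]
finger_gap: 0.0428
```

Request:
{"name": "drive_tool", "arguments": {
  "plan": [-0.2,0,0,0,0,0,-0.4,0,0,0,0,0,-0.6,0,0,0,0,0,-0.8,0,0,0,0,0,-1,0,0,0,0,0]
}}

```text
time_s: 33.1
tcp_pos: [0.4514, -0.1214, 0.1603]
tool_rot: [[0.006, 1.0, 0.0], [1.0, -0.006, 0.0], [0.0, 0.0, -1.0]]
contact_force: [0.3, 0.5, 0.2]
finger_gap: 0.0428
```

Request:
{"name": "drive_tool", "arguments": {
  "plan": [-0.2,0,0,0,0,0,-0.4,0,0,0,0,0,-0.6,0,0,0,0,0,-0.8,0,0,0,0,0,-1,0,0,0,0,0]
}}

```text
time_s: 33.52
tcp_pos: [0.4508, -0.2014, 0.1602]
tool_rot: [[0.006, 1.0, 0.0], [1.0, -0.006, 0.0], [0.0, 0.0, -1.0]]
contact_force: [0.3, 0.2, 0.8]
finger_gap: 0.0426
```

```bash
python3 - <<'E'
from h import *
for c in ("scene","top"):
    f=eyes.grab_frame(c); cv2.imwrite(f"pics/{c}12.png",cv2.resize(f[100:270,140:250] if c=="top" else f[145:290,310:430],None,fx=5 if c=="scene" else 3.5,fy=4 if c=="scene" else 3.5,interpolation=cv2.INTER_CUBIC))
    cv2.imwrite(f"pics/{c}full.png",f)
    for t in ("thin_panel","thick_panel","glue_bottle","screw_jar","screwdriver","pine_block","wrench","tape_roll"):
        print(c,t,[[round(float(v),3) for v in d["at"]] for d in spotter.look_for(t,c)[:1]])
E
```

```text
scene thin_panel [[0.557, 0.162, 0.009]]
scene thick_panel [[0.45, 0.161, 0.021]]
scene glue_bottle [[0.807, 0.088, 0.08]]
scene screw_jar [[0.793, -0.074, 0.089]]
scene screwdriver [[0.447, 0.16, 0.021]]
scene pine_block [[0.318, -0.405, 0.031]]
scene wrench [[0.804, 0.088, 0.08]]
scene tape_roll [[0.785, 0.183, 0.026]]
top thin_panel [[0.555, 0.166, 0.01]]
top thick_panel [[0.455, 0.165, 0.017]]
top glue_bottle [[0.784, 0.093, 0.084]]
top screw_jar [[0.77, -0.066, 0.084]]
top screwdriver [[0.774, -0.28, 0.025]]
top pine_block [[0.786, 0.094, 0.087]]
top wrench [[0.353, 0.288, 0.01]]
top tape_roll [[0.794, 0.178, 0.019]]
```

View pics/scene12.png

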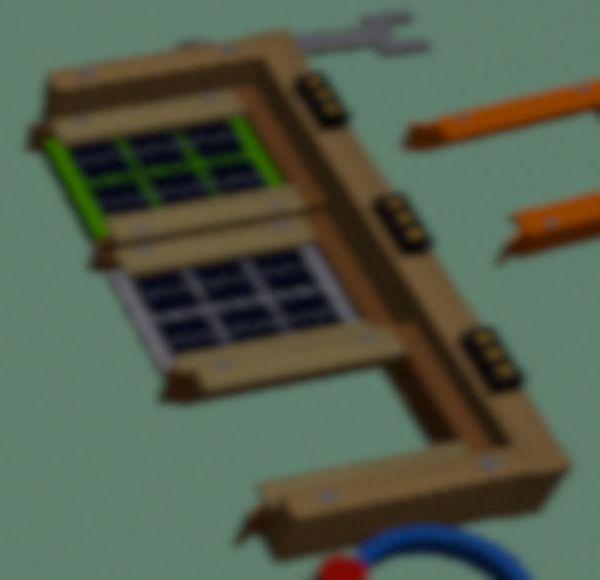

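View pics/top12.png

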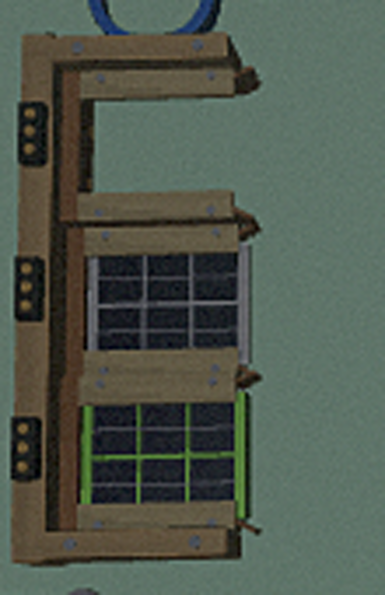

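Both panels are seated straight against the stop with only a thin rear strip showing, and the tall slot is empty. The arm is clear, so I'm handing in.

```bash
python3 - <<'E'
from rig import robot
s=robot.read_state(); print(s["time_s"],s["contact_force"]); print(robot.close_job())
E
```

```text
34.4167 [ 0.7905681  -0.46628679 -0.72660574]
the job is handed in; nothing more can be done
None
```

Both panels are in their slots and the job is handed in at 34.4 s. The thin panel is in the 12 mm slot (middle of the rack), the thick green one is in the 22 mm slot (nearest the robot), and the 32 mm slot is empty.

- **How I pushed them:** I squared each panel up with a flat push on its long side, then slid it in from the rear edge. I stopped when the back stop was felt, at about 11 N for the thin panel and 13 N for the thick one. Both stops came where I expected them, at TCP y = 0.1015 and 0.1021.
- **Final pictures:** Both views show the panels straight, flat under the strips and touching the back stop, with only a narrow rear edge proud. The network put the thin panel at about (0.556, 0.164) and the thick one at about (0.452, 0.163). That is within about 4 mm of the home points I worked out, which is the network's own accuracy.
- **Things left alone:** The glue bottle, jar, pine block, spanner and tape roll read within about 6 mm of their start positions where the network found them. The screwdriver was found only in the top view, unmoved. In three cases it clearly reported the wrong thing: the screwdriver and spanner in the scene view, and the pine block in the top view.
- **One slip:** On one fast descent the fingertips touched the bench, and the wrist reading at the end of that call was 101 N. That is under the 120 N limit, but the peak within the call was not recorded. It was the fingertips on bare bench, not on a panel. After that I descended more slowly and kept the tips a few millimetres higher.

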